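# Unstack the seed moisture tins onto their cork stands

## Task

The dried seed samples stand stacked in four closed aluminium tins. Take the stack apart from the top down, one tin at a time, and stand each tin in the recess of the cork stand of its size: the smallest tin in the smallest stand, the next in the next larger, and so on, the largest tin in the largest stand. Keep the tins upright, and leave the petri dish and the vial where they stand.

Things in the scene. Friction and masses are not known exactly. Their poses are not given: they have to be found in the camera images.
- tin_s: smallest of four closed round aluminium tins, a plain upright cylinder 29 mm in diameter and 30 mm tall with a slip lid that does not come off, 30 to 54 g; at the start top of the stack, standing on tin_m; loose. Origin at the centre of its underside, z up along its axis.
- tin_m: second smallest of four closed round aluminium tins, a plain upright cylinder 40 mm in diameter and 32 mm tall with a slip lid that does not come off, 52 to 95 g; at the start standing on tin_l, under tin_s; loose. Origin at the centre of its underside, z up along its axis.
- tin_l: second largest of four closed round aluminium tins, a plain upright cylinder 51 mm in diameter and 34 mm tall with a slip lid that does not come off, 82 to 149 g; at the start standing on tin_xl, under tin_m; loose. Origin at the centre of its underside, z up along its axis.
- tin_xl: largest of four closed round aluminium tins, a plain upright cylinder 62 mm in diameter and 36 mm tall with a slip lid that does not come off, 120 to 216 g; at the start bottom of the stack, standing on the table; loose. Origin at the centre of its underside, z up along its axis.
- stand_s: the smallest of four round cork stands, fixed to the table, for tin_s: outer diameter 63 mm, 12 mm high, with a round flat-bottomed recess open at the top, 45 mm in diameter and 7 mm deep (its floor 5 mm above the table, rim 9 mm wide). Origin at the centre of its underside on the table, z up.
- stand_m: the second smallest of four round cork stands, fixed to the table, for tin_m: outer diameter 74 mm, 12 mm high, with a round flat-bottomed recess open at the top, 56 mm in diameter and 7 mm deep (its floor 5 mm above the table, rim 9 mm wide). Origin at the centre of its underside on the table, z up.
- stand_l: the second largest of four round cork stands, fixed to the table, for tin_l: outer diameter 85 mm, 12 mm high, with a round flat-bottomed recess open at the top, 67 mm in diameter and 7 mm deep (its floor 5 mm above the table, rim 9 mm wide). Origin at the centre of its underside on the table, z up.
- stand_xl: the largest of four round cork stands, fixed to the table, for tin_xl: outer diameter 96 mm, 12 mm high, with a round flat-bottomed recess open at the top, 78 mm in diameter and 7 mm deep (its floor 5 mm above the table, rim 9 mm wide). Origin at the centre of its underside on the table, z up.
- petri: bystander: round lidded petri dish with brown seeds, 93 mm in diameter, 14 mm tall, loose on the table; origin at the centre of its underside
- vial: bystander: upright glass vial with a black cap, 23 mm in diameter, 60 mm tall, loose on the table; origin at the centre of its underside
Things that resemble listed ones, but are neither listed nor needed, are in the scene too. What is shaped like the tin_l but green or orange is not meant.

How it is judged:
By the outcome, as a careful person would: the job done as asked, in the order asked, and still so for the second after the job is handed in, with the robot touching nothing.
It also fails if it takes over 106 s, if anything falls off the work surface, if the arm or the gripper's body presses on something with over 40 N, if the wrist force passes 120 N, or if a joint passes its speed limit or range.

## Robot

A 6-joint arm with a two-finger parallel gripper is mounted at the origin on a cart in front of the work surface, level with it; the furniture and walls round the work are solid. World frame = base frame: x ahead of the robot, y to its left, z up, the work surface at z = 0. Lengths are in m, angles in rad, forces in N, time in s.
With the tool pointing down it reaches from about 0.25 to 0.725 m from the base axis. Payload 4 kg.
Tool frame: the origin (TCP) lies midway between the tips of the shut fingers; the grasp point (between the pads) lies 19 mm behind it; y points along the fingers, x is the direction in which the jaws open and shut, and the axes are right-handed (so a half turn about y gives the same grasp; the last joint's range is limited). The gripper opens to 85 mm and grips with 20 to 120 N. Pads are 22 mm wide; open, the fingers measure 114 mm over their backs; the gripper's body (76 mm by 85 mm) begins 54 mm behind the grasp point. The pads swing forward as they close: fully open they stand 13 mm farther back than shut.
Start: joints at [1.116, 0.241, 0.005, 1.335, 0, 1.571], TCP at [0.22, 0.449, 0.206] pointing down, gripper open.
Joint ranges: [-2.72, 2.72], [-1.05, 1.87], [-1.09, 1.28], [-1.99, 2.15], [-1.42, 1.44], [-3.14, 3.14]. Speed limits (rad/s): [2.79, 2.79, 3.14, 3.14, 3.14, 3.14].

## Interface

Orientations are given as a unit quaternion [x, y, z, w].
In Python, from workcell import bot gives the robot as it stands. The module is installed in compiled form; this text tells all that it offers.
- The arm moves only by the shell command python3 -m inch 'ROWS'. ROWS is text: rows parted by semicolons, each of 7 numbers parted by spaces: the turn, a rotation vector about the tool's x, y, z in degrees, then the shift along the tool's x, y, z in mm, then the closure, from 0 (fully open) to 1 (shut). In form: ax ay az dx dy dz fingers; .... A call has 1 to 12 rows; each row shifts and turns the commanded pose from where the row before left it, along the tool's axes as they then stand; what a row does not reach is not made up. A row lasts 1/8 s, in which the tool goes at most 62.5 mm and 10.7 degrees, less where a joint would pass 70% of its speed; a pose out of reach is approached as far as the arm can. A call with a gripper value outside its range is refused whole. The fingers move at their own pace and stop on an object; the grip force is fixed at half the most. Time passes only in rows, so rows that do not move let the fingers close. It gives the time, the measured TCP pose, the force and the opening at its end, in the units of the state.
- bot.get_obs(): the state, without advancing time (a new reading comes with each control period).
- bot.camera(name): name is "side" or "top" or "wrist"; returns a dict with "color" (384x512x3 uint8, blue, green, red), "fx", "fy", "cx", "cy" (pixels), "extrinsics" (4x4, takes a point from world to camera coordinates). Camera axes: x right, y up, looking along -z (the intrinsics and any distortion apply to the point x, -y, -z); pixel columns grow to the right and rows downward; lengths in m; the calibration is good to about 2 mm. A picture is of the moment at which its call begins. There is no depth.
- bot.job_done(): hands the job in, once; it reports no verdict.
Trained networks look in the newest picture that a camera, given by its name, has taken for a name from the list of things; names that differ only in an ending like _2 or _b are one class to them, and where a whole thing is asked for, a point or a joint stands for the part that bears it (a point fixed in the world has none). Each returns a list of dicts, best first, with "conf" (0 to 1); they miss things now and then, are a little off and sometimes report something else, mostly with a low value. They report only what shows in the picture. A call takes as long as a camera call. They do not tell look-alikes from the thing itself.
- bot.look_for(name, camera): "extent" ([left, top, right, bottom] in pixels, round what is visible of it).
- bot.cut_out(name, camera): "region" (384x512 bool, what is visible of it) and "extent" ([left, top, right, bottom] in pixels, round what is visible of it).
- bot.spot_point(name, camera): "point" ([column, row] in pixels: a listed point, or the origin of a listed thing).
The state is a dict: "clock": time; "joint_pos": joint angles; "joint_vel": joint speeds; "tau": joint torques, N m; "eef_pos": TCP position; "tool_rot": TCP orientation; "ft_force": force on the tool from outside, world axes, zero at the start; "ft_torque": the same for the moment, N m; "grip_width": finger opening in m.
Only numpy, scipy, OpenCV 4.12 (cv2) and the standard library are available. Lean on these libraries where they do the work, as an engineer would, in place of code of your own. Each camera call takes 0.05 s, during which the arm holds its last target.

## Working session

There is one attempt and no reset: what is moved stays moved. The work goes in short steps, Python scripts to look and compute and a shell command to move; the robot and the scene stay as the last step left them, time stands still between calls to the robot, and variables do not carry over. Pictures are saved under pics/ and viewed, and the job is handed in when it is done.

```bash
mkdir -p pics; ls; python3 - <<'E'
from workcell import bot
import cv2,numpy as np
o=bot.get_obs()
print({k:np.round(v,3).tolist() for k,v in o.items()})
for c in ["side","top","wrist"]:
    d=bot.camera(c); cv2.imwrite(f"pics/{c}0.png",d["color"])
    print(c,d["fx"],d["fy"],d["cx"],d["cy"],np.round(d["extrinsics"],3).tolist(),[k for k in d])
E
```

```text
pics
{'clock': 0.0, 'joint_pos': [1.116, 0.241, 0.004, 1.335, -0.0, 1.571], 'joint_vel': [-0.0, -0.0, 0.001, 0.002, 0.0, -0.001], 'tau': [-0.001, -37.232, 25.241, 0.017, -0.0, 0.0], 'eef_pos': [0.219, 0.449, 0.205], 'tool_rot': [0.6, 0.374, -0.375, -0.599], 'ft_force': [0.112, 0.025, -0.154], 'ft_torque': [-0.019, 0.02, 0.01], 'grip_width': 0.085}
side 363.95322231115045 363.95322231115045 253.37294113441789 194.885807647909 [[-0.93, -0.367, -0.014, 0.502], [0.186, -0.504, 0.844, -0.15], [-0.317, 0.782, 0.537, -0.877], [0.0, 0.0, 0.0, 1.0]] ['color', 'fx', 'fy', 'cx', 'cy', 'extrinsics']
top 408.05253472307305 408.05253472307305 253.57658873553308 193.85710918314967 [[-0.026, -1.0, 0.016, 0.043], [0.982, -0.023, 0.187, -0.522], [-0.187, 0.021, 0.982, -1.277], [0.0, 0.0, 0.0, 1.0]] ['color', 'fx', 'fy', 'cx', 'cy', 'extrinsics']
wrist 282.1953412571272 282.1953412571272 252.21181157669824 189.12524577268002 [[0.441, 0.897, -0.002, -0.499], [-0.867, 0.426, -0.26, 0.033], [-0.232, 0.117, 0.966, -0.379], [0.0, 0.0, 0.0, 1.0]] ['color', 'fx', 'fy', 'cx', 'cy', 'extrinsics']
```

View pics/side0.png

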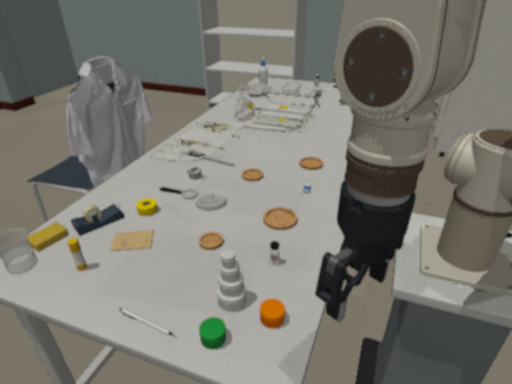

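View pics/top0.png

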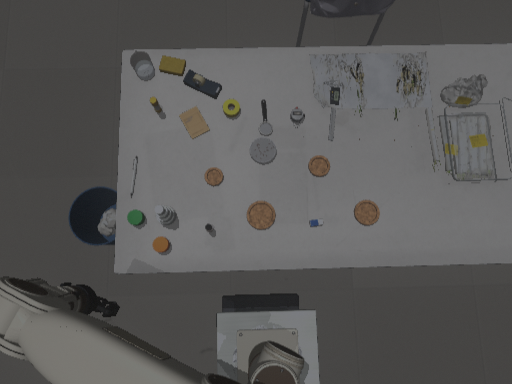

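View pics/wrist0.png

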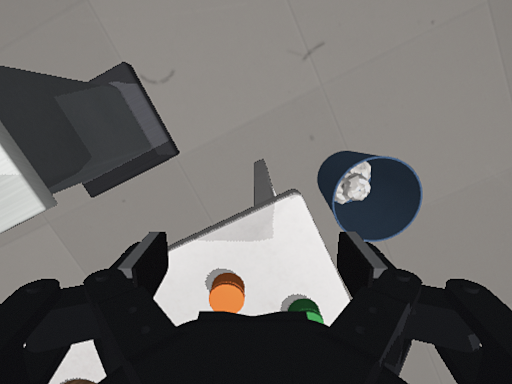

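```bash
python3 - <<'E'
from workcell import bot
from scipy.spatial.transform import Rotation as R
import numpy as np
print(np.round(R.from_quat(bot.get_obs()['tool_rot']).as_matrix(),3))
for n in ["tin_s","tin_m","tin_l","tin_xl","stand_s","stand_m","stand_l","stand_xl","petri","vial"]:
  for c in ["top","side"]:
    print(n,c,[(round(r['conf'],2),np.round(r['extent']).tolist()) for r in bot.look_for(n,c)],
     [(round(r['conf'],2),np.round(r['point'],1).tolist()) for r in bot.spot_point(n,c)])
print(bot.get_obs()['clock'])
E
```

```text
[[ 0.439 -0.001 -0.898]
 [ 0.898 -0.001  0.439]
 [-0.002 -1.    -0.   ]]
tin_s top [(0.79, [126.0, 211.0, 144.0, 223.0]), (0.6, [155.0, 235.0, 172.0, 250.0]), (0.51, [155.0, 205.0, 163.0, 214.0]), (0.44, [159.0, 208.0, 173.0, 224.0]), (0.34, [203.0, 167.0, 222.0, 184.0])] [(0.73, [138.5, 218.8]), (0.69, [161.7, 245.8]), (0.58, [160.4, 211.7]), (0.52, [168.1, 211.0]), (0.43, [160.0, 212.8])]
tin_s side [(0.82, [198.0, 316.0, 226.0, 350.0]), (0.79, [258.0, 301.0, 285.0, 330.0]), (0.61, [222.0, 248.0, 237.0, 269.0]), (0.56, [216.0, 260.0, 244.0, 281.0])] [(0.89, [214.3, 338.0]), (0.65, [270.9, 321.9]), (0.64, [230.6, 265.4]), (0.6, [229.1, 285.6]), (0.52, [229.1, 276.9])]
tin_m top [(0.79, [126.0, 211.0, 144.0, 223.0]), (0.6, [155.0, 235.0, 172.0, 250.0]), (0.51, [155.0, 205.0, 163.0, 214.0]), (0.44, [159.0, 208.0, 173.0, 224.0]), (0.34, [203.0, 167.0, 222.0, 184.0])] [(0.73, [138.5, 218.8]), (0.69, [161.7, 245.8]), (0.58, [160.4, 211.7]), (0.52, [168.1, 211.0]), (0.43, [160.0, 212.8])]
tin_m side [(0.82, [198.0, 316.0, 226.0, 350.0]), (0.79, [258.0, 301.0, 285.0, 330.0]), (0.61, [222.0
[... 2048 characters left out ...]
), (0.62, [241.0, 168.0, 266.0, 186.0])] [(0.82, [210.9, 240.1]), (0.62, [313.9, 163.2]), (0.55, [253.6, 173.9])]
stand_xl top [(0.68, [249.0, 201.0, 276.0, 229.0]), (0.22, [206.0, 225.0, 213.0, 234.0])] [(0.82, [261.1, 213.0])]
stand_xl side [(0.71, [262.0, 201.0, 294.0, 230.0])] [(0.64, [281.3, 213.5])]
petri top [(0.62, [249.0, 134.0, 275.0, 164.0]), (0.23, [155.0, 210.0, 174.0, 223.0])] []
petri side [(0.66, [191.0, 191.0, 230.0, 213.0]), (0.6, [198.0, 229.0, 224.0, 250.0])] []
vial top [(0.69, [160.0, 214.0, 172.0, 226.0]), (0.62, [205.0, 224.0, 212.0, 230.0])] [(0.42, [211.5, 227.2])]
vial side [(0.58, [273.0, 241.0, 279.0, 265.0])] [(0.63, [230.4, 274.8]), (0.48, [275.8, 261.2])]
2.15
```

```bash
cat > h.py <<'E'
import numpy as np,cv2,pickle
from workcell import bot
def snap(c,name=None):
    d=bot.camera(c)
    if name: cv2.imwrite(f"pics/{name}.png",d["color"])
    return d
def ray(d,u,v):
    E=d["extrinsics"];Rm=E[:3,:3];C=-Rm.T@E[:3,3]
    r=np.array([(u-d["cx"])/d["fx"],-(v-d["cy"])/d["fy"],-1.0])
    return C,Rm.T@r
def onplane(d,u,v,z):
    C,r=ray(d,u,v);return C+r*(z-C[2])/r[2]
def proj(d,P):
    p=d["extrinsics"]@np.append(P,1);p=p[:3]
    return d["cx"]+d["fx"]*p[0]/-p[2], d["cy"]-d["fy"]*p[1]/-p[2]
E
python3 - <<'E'
from h import *
for c in ["top","side"]:
    d=snap(c); pickle.dump(d,open(f"{c}0.pkl","wb"))
    E=d["extrinsics"];print(c,"C",-E[:3,:3].T@E[:3,3])
    hsv=cv2.cvtColor(d["color"],cv2.COLOR_BGR2HSV)
    m=((hsv[...,0]<15)&(hsv[...,1]>85)&(hsv[...,2]>60)).astype(np.uint8)
    n,l,st,ce=cv2.connectedComponentsWithStats(m)
    for i in range(1,n):
        if st[i,4]<80: continue
        vv,uu=np.nonzero(l==i)
        P=np.array([onplane(d,u,v,0.012)[:2] for u,v in zip(uu,vv)])
        # hull -> minimal circle on plane, area-equivalent dia
        h=cv2.convexHull(P.astype(np.float32)); (cc,r)=cv2.minEnclosingCircle(P.astype(np.float32))
        (e)=cv2.fitEllipse(h) if len(h)>5 else None
        print(c,st[i].tolist(),"mean",P.mean(0).round(4),"circ",np.round(cc,4),round(2000*r,1),"ell",np.round(np.array(e[0]),4),np.round(np.array(e[1])*1e3,1))
E
python3 - <<'E'
import cv2
im=cv2.imread('pics/top0.png');cv2.imwrite('pics/top0z.png',cv2.resize(im[120:270,110:390],None,fx=2.8,fy=2.8,interpolation=cv2.INTER_CUBIC))
im=cv2.imread('pics/side0.png');cv2.imwrite('pics/side0z.png',cv2.resize(im[150:360,180:340],None,fx=2.8,fy=2.8,interpolation=cv2.INTER_CUBIC))
E
```

```text
top C [0.27504188 0.05710241 1.35136204]
top [309, 156, 21, 20, 312] mean [ 0.6222 -0.1951] circ [ 0.6226 -0.1953] 70.3 ell [ 0.6228 -0.1953] [67.9 69.3]
top [205, 168, 18, 17, 230] mean [0.5936 0.162 ] circ [0.5944 0.1628] 59.8 ell [0.5939 0.1626] [56.9 58.7]
top [355, 201, 24, 24, 446] mean [ 0.4585 -0.3448] circ [ 0.4588 -0.3454] 81.3 ell [ 0.4588 -0.3454] [79.1 79.9]
top [247, 202, 28, 27, 577] mean [0.4586 0.0074] circ [0.4595 0.0078] 92.8 ell [0.459  0.0079] [89.2 91.5]
side C [0.21726042 0.79513482 0.60415577]
side [260, 298, 25, 30, 175] mean [0.3669 0.3338] circ [0.3705 0.3277] 73.3 ell [0.3704 0.3278] [51.8 76.5]
```

View pics/top0z.png

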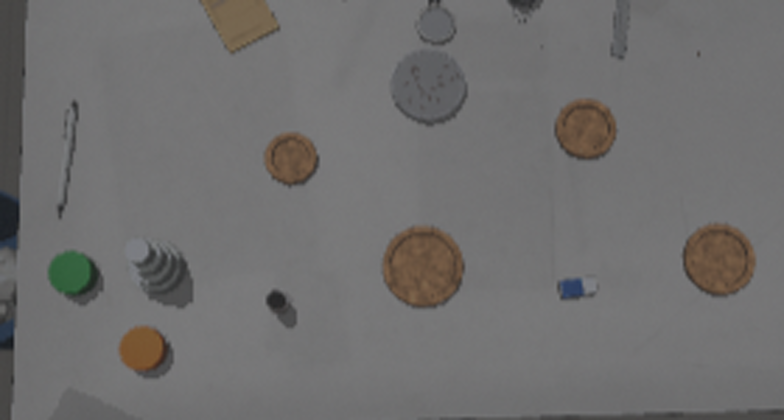

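View pics/side0z.png

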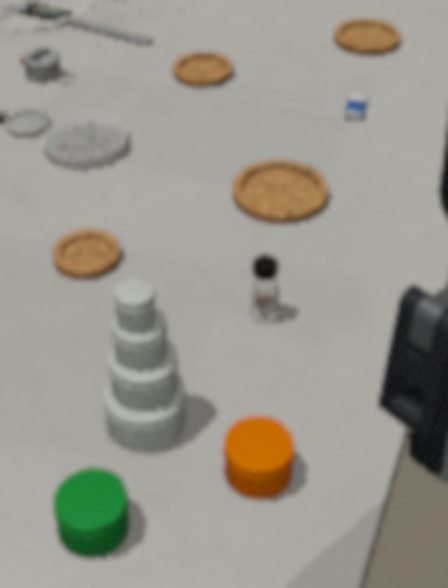

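```bash
python3 - <<'E'
from h import *
t=pickle.load(open("top0.pkl","rb"));s=pickle.load(open("side0.pkl","rb"))
a=cv2.resize(t["color"][198:256,120:186],None,fx=9,fy=9,interpolation=cv2.INTER_CUBIC)
b=cv2.resize(s["color"][240:355,190:295],None,fx=5.2,fy=5.2,interpolation=cv2.INTER_CUBIC)
cv2.imwrite("pics/tz.png",cv2.convertScaleAbs(a,alpha=1.5));cv2.imwrite("pics/sz.png",b)
E
```

```text
(no output)
```

View pics/tz.png

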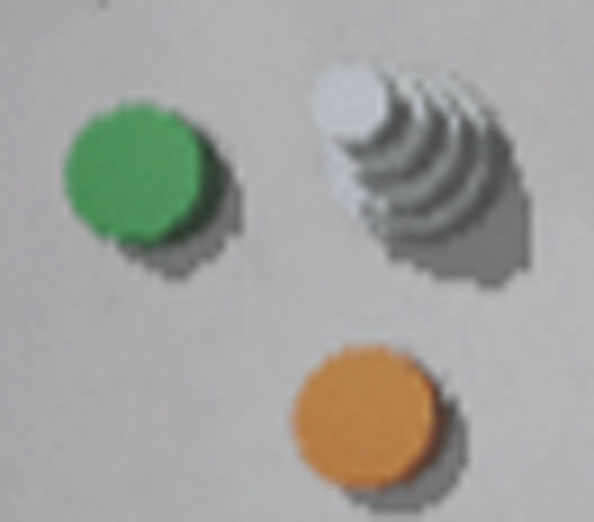

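View pics/sz.png

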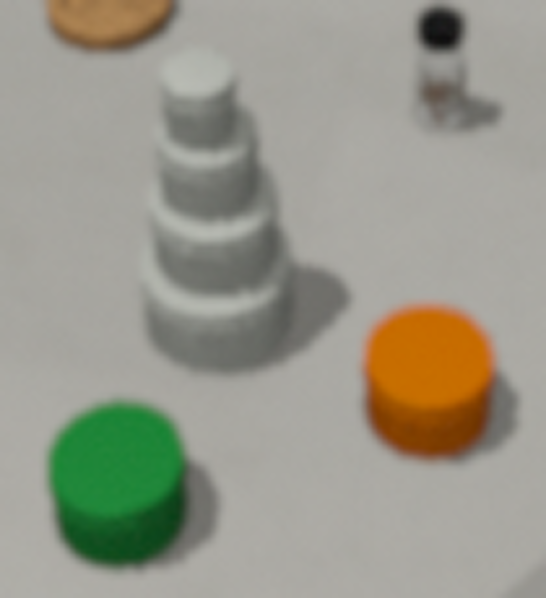

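```bash
python3 - <<'E'
from h import *
t=pickle.load(open("top0.pkl","rb"));s=pickle.load(open("side0.pkl","rb"))
f=lambda x,y,k,x0,y0:((x+.5)/k-.5+x0,(y+.5)/k-.5+y0)
tt=lambda x,y,z:print("top",x,y,onplane(t,*f(x,y,9,120,198),z).round(4))
ss=lambda x,y,z:print("side",x,y,onplane(s,*f(x,y,5.2,190,240),z).round(4))
tt(352,103,.132);ss(199,75,.132)
tt(134,173,.034);ss(119,460,.034);tt(366,416,.034);ss(429,356,.034)
# least squares s lid
A=[];b=[]
for d,p in((t,f(352,103,9,120,198)),(s,f(199,75,5.2,190,240))):
    C,r=ray(d,*p);r/=np.linalg.norm(r);M=np.eye(3)-np.outer(r,r);A.append(M);b.append(M@C)
print("tri",np.linalg.lstsq(np.vstack(A),np.hstack(b),rcond=None)[0].round(4))
# overlay guess
g=onplane(t,*f(352,103,9,120,198),.132)[:2]
g2=onplane(s,*f(199,75,5.2,190,240),.132)[:2]; g=(g+g2)/2
th=np.linspace(0,2*np.pi,60)
for d,k,x0,y0,src,fn in((t,9,120,198,"tz","otz"),(s,5.2,190,240,"sz","osz")):
    im=cv2.imread(f"pics/{src}.png")
    for r,z in((.0145,.132),(.02,.102),(.0255,.07),(.031,.036),(.031,0)):
        p=np.array([proj(d,[g[0]+r*np.cos(a),g[1]+r*np.sin(a),z]) for a in th])
        p=((p-[x0,y0]+.5)*k-.5).round().astype(np.int32)
        cv2.polylines(im,[p],True,(0,0,255),1)
    cv2.imwrite(f"pics/{fn}.png",im)
E
```

```text
top 352 103 [0.467  0.3184 0.132 ]
side 199 75 [0.4641 0.3217 0.132 ]
top 134 173 [0.4588 0.417  0.034 ]
side 119 460 [0.4559 0.419  0.034 ]
top 366 416 [0.3697 0.3325 0.034 ]
side 429 356 [0.3677 0.3357 0.034 ]
tri [0.4666 0.3187 0.129 ]
```

View pics/otz.png

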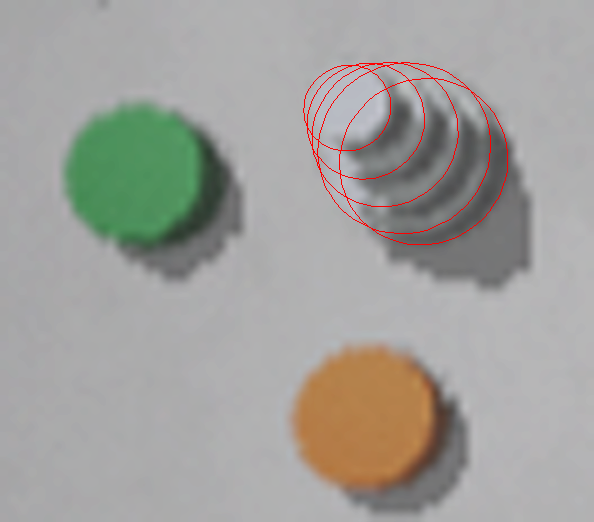

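View pics/osz.png

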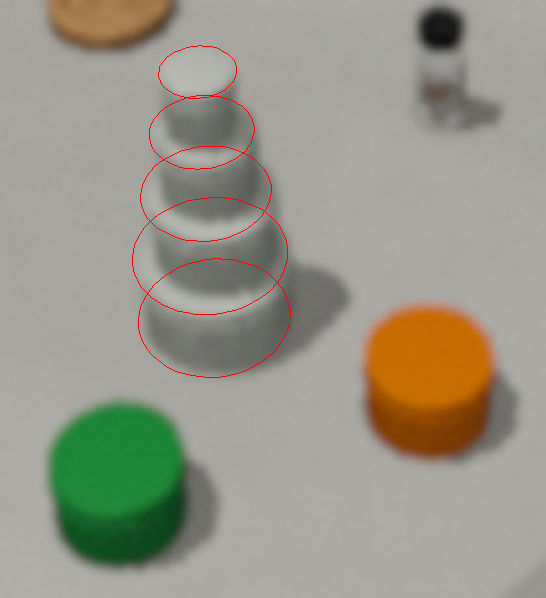

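```bash
python3 -m inch '0 10.6 0 0 0 0 0; 0 10.6 0 0 0 0 0; 0 10.6 0 0 0 0 0; 0 10.6 0 0 0 0 0; 0 10.6 0 0 0 0 0; 0 10.6 0 0 0 0 0; 0 0 0 0 0 0 0'; python3 - <<'E'
from workcell import bot
from scipy.spatial.transform import Rotation as R
import numpy as np
o=bot.get_obs();print(np.round(R.from_quat(o['tool_rot']).as_matrix(),3),o['joint_pos'],o['eef_pos'])
E
```

```text
clock: 3.12
eef_pos: [0.2196, 0.4492, 0.2063]
tool_rot: [0.707, 0.003, -0.003, -0.707]
ft_force: [0.8, 1.1, -0.0]
grip_width: 0.0853
[[ 1.     0.    -0.008]
 [ 0.008 -0.     1.   ]
 [ 0.    -1.    -0.   ]] [ 1.11605376e+00  2.40610834e-01  5.00668082e-03  1.33519069e+00
 -3.58358708e-06  2.67867467e+00] [0.21961941 0.44919233 0.2063036 ]
```

```bash
python3 -m inch '0 0.4 0 49 0 -26 0; 0 0 0 49 0 -26 0; 0 0 0 49 0 -26 0; 0 0 0 49 0 -26 0; 0 0 0 49 0 -25 0; 0 0 0 0 0 0 0;0 0 0 0 0 0 0'; python3 - <<'E'
from h import *
d=snap("wrist","w1"); pickle.dump(d,open("w1.pkl","wb")); print(bot.get_obs()['eef_pos'])
for z,r in((.132,.0145),(.102,.02),(.07,.0255),(.036,.031)):
    print(z,proj(d,[.4655,.320,z]))
E
```

```text
clock: 4.0
eef_pos: [0.4644, 0.3201, 0.206]
tool_rot: [0.707, -0.0, -0.0, -0.707]
ft_force: [-0.7, 0.7, 0.3]
grip_width: 0.0853
[0.46386838 0.32058262 0.2061761 ]
0.132 (np.float64(253.95085254784016), np.float64(189.66947171905534))
0.102 (np.float64(253.77689821627183), np.float64(181.74895778999132))
0.07 (np.float64(253.62715628895293), np.float64(174.93088657324589))
0.036 (np.float64(253.49761299577298), np.float64(169.03250250429124))
```

View pics/w1.png

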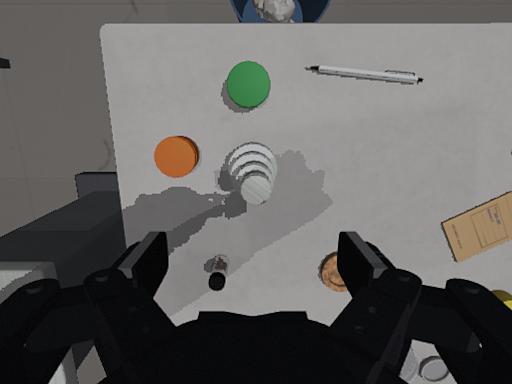

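```bash
python3 -m inch '0 0 0 3.5 25 0 0; 0 0 0 0 30 0 0; 0 0 0 0 25 0 0; 0 0 0 0 15 0 0; 0 0 0 0 0 0 0; 0 0 0 0 0 0 0'; python3 - <<'E'
from h import *
print(bot.get_obs()['eef_pos'])
d=snap("side"); cv2.imwrite("pics/s2.png",cv2.resize(d["color"][190:330,180:360],None,fx=4,fy=4,interpolation=cv2.INTER_CUBIC))
snap("wrist","w2")
E
```

```text
clock: 4.8
eef_pos: [0.4686, 0.3211, 0.1125]
tool_rot: [-0.707, -0.001, -0.001, 0.708]
ft_force: [-0.3, -0.7, -0.1]
grip_width: 0.0856
[0.46856224 0.32109536 0.11250664]
```

View pics/s2.png

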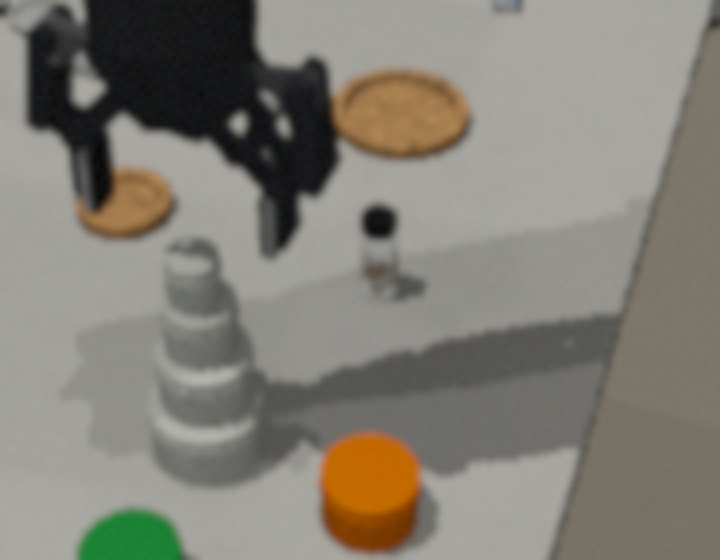

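View pics/w2.png

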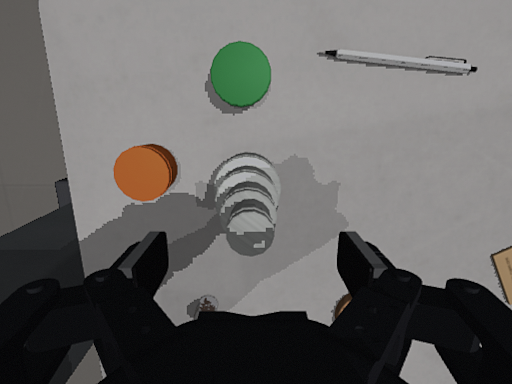

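```bash
python3 - <<'E'
from h import *
d=pickle.load(open("side0.pkl","rb"))
for P in([.426,.321,.125],[.511,.321,.125],[.4686,.3211,.132],[.4686,.3211,.112]):
    u,v=proj(d,P);print(P,(u-180)*4,(v-190)*4)
w=bot.camera("wrist")
for P in([.426,.321,.125],[.511,.321,.125],[.4686,.3211,.132],[.4675,.32,.132]): print(proj(w,P))
E
```

```text
[0.426, 0.321, 0.125] 265.28932739019194 285.2428724493434
[0.511, 0.321, 0.125] 106.70978938952487 243.38444664914198
[0.4686, 0.3211, 0.132] 183.4322838554424 253.08426676487682
[0.4686, 0.3211, 0.112] 185.65286047179268 283.95884170741897
(np.float64(180.38227318403636), np.float64(227.7811624652142))
(np.float64(324.03962162160354), np.float64(227.21221256191475))
(np.float64(252.46243613349907), np.float64(232.13296811563652))
(np.float64(250.53335138550165), np.float64(233.93366600647113))
```

```bash
python3 -m inch '0 0 0 0 0 0 0.4; 0 0 0 0 0 0 0.4; 0 0 0 0 0 0 0.4;0 0 0 0 0 0 0.4'; python3 - <<'E'
from h import *
print(bot.get_obs()['eef_pos'])
d=snap("side"); cv2.imwrite("pics/s3.png",cv2.resize(d["color"][190:330,180:360],None,fx=4,fy=4,interpolation=cv2.INTER_CUBIC))
snap("wrist","w3")
E
```

```text
clock: 5.45
eef_pos: [0.4682, 0.3202, 0.1112]
tool_rot: [0.707, -0.0, 0.0, -0.707]
ft_force: [-0.9, 0.3, -0.0]
grip_width: 0.051
[0.46818601 0.32016799 0.11124945]
```

View pics/s3.png

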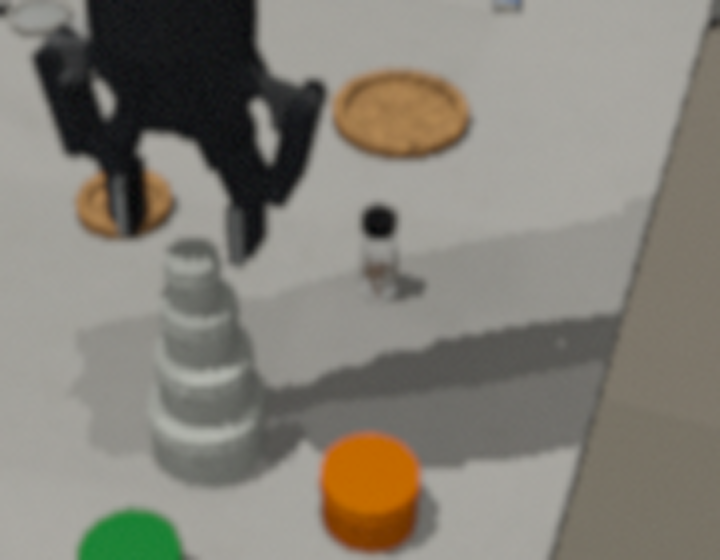

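View pics/w3.png

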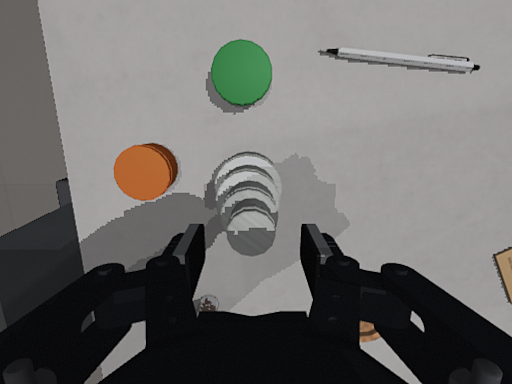

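```bash
python3 - <<'E'
from h import *
w=bot.camera("wrist"); pickle.dump(w,open("w3.pkl","wb"))
E=w["extrinsics"];print("C",-E[:3,:3].T@E[:3,3])
for z in(.111,.12,.13,.14,.15):
  for y in (.309,.331): print(z,y,np.round(proj(w,[.4684-.0255,y,z])),np.round(proj(w,[.4684+.0255,y,z])))
im=w["color"][200:330,120:390]; cv2.imwrite("pics/w3z.png",cv2.convertScaleAbs(cv2.resize(im,None,fx=2.9,fy=2.9,interpolation=cv2.INTER_CUBIC),alpha=2.5))
E
```

```text
C [0.46788758 0.38554435 0.27895961]
0.111 0.309 [214. 236.] [293. 236.]
0.111 0.331 [212. 204.] [294. 204.]
0.12 0.309 [212. 242.] [295. 242.]
0.12 0.331 [210. 209.] [296. 208.]
0.13 0.309 [209. 250.] [297. 250.]
0.13 0.331 [208. 214.] [299. 214.]
0.14 0.309 [207. 259.] [300. 258.]
0.14 0.331 [205. 221.] [302. 221.]
0.15 0.309 [204. 268.] [303. 268.]
0.15 0.331 [202. 228.] [305. 228.]
```

View pics/w3z.png

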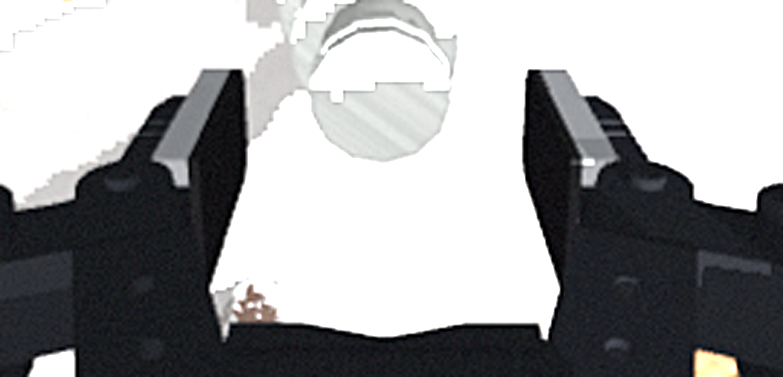

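```bash
python3 - <<'E'
from h import *
d=pickle.load(open("side0.pkl","rb"))
for n,u,v in(("R",240,262),("R2",262,250),("L",122,235),("lid",192,262)):
    C,r=ray(d,(u+.5)/4-.5+180,(v+.5)/4-.5+190)
    for y in (.331,.309): print(n,y,(C+r*(y-C[1])/r[1]).round(4))
from scipy.spatial.transform import Rotation as R
o=bot.get_obs();print(o['joint_pos'])
E
```

```text
R 0.331 [0.4348 0.331  0.1462]
R 0.309 [0.4451 0.309  0.1245]
R2 0.331 [0.4234 0.331  0.1571]
R2 0.309 [0.4332 0.309  0.1359]
L 0.331 [0.4965 0.331  0.1439]
L 0.309 [0.5098 0.309  0.1221]
lid 0.331 [0.4599 0.331  0.1383]
lid 0.309 [0.4714 0.309  0.1162]
[5.99917599e-01 4.28436329e-01 1.96267100e-02 1.16204878e+00
 5.38857003e-05 2.17175670e+00]
```

```bash
python3 -m inch '0 0 0 0 9 0 0.4; 0 0 0 0 8 0 0.4; 0 0 0 -1 7 0 0.5;0 0 0 0 0 0 0.5;0 0 0 0 0 0 0.5'; python3 - <<'E'
from h import *
print(bot.get_obs()['eef_pos'],bot.get_obs()['ft_force'])
d=snap("side"); cv2.imwrite("pics/s4.png",cv2.resize(d["color"][190:330,180:360],None,fx=4,fy=4,interpolation=cv2.INTER_CUBIC))
w=snap("wrist"); cv2.imwrite("pics/w4.png",cv2.convertScaleAbs(cv2.resize(w["color"][140:330,120:390],None,fx=2.9,fy=2.9,interpolation=cv2.INTER_CUBIC),alpha=1.6))
E
```

```text
clock: 6.22
eef_pos: [0.4673, 0.3203, 0.0873]
tool_rot: [-0.707, 0.0, -0.0, 0.707]
ft_force: [0.2, -0.1, 0.9]
grip_width: 0.0428
[0.46725263 0.32033988 0.08733202] [ 0.22860128 -0.14567029  0.94051982]
```

View pics/s4.png

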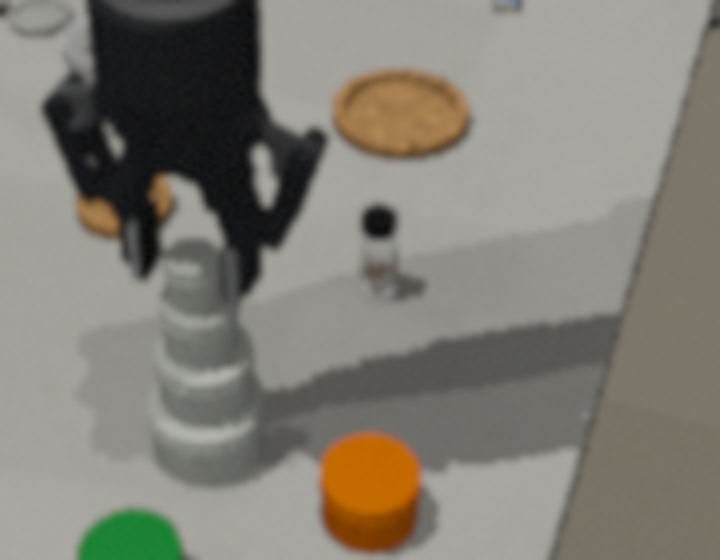

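View pics/w4.png

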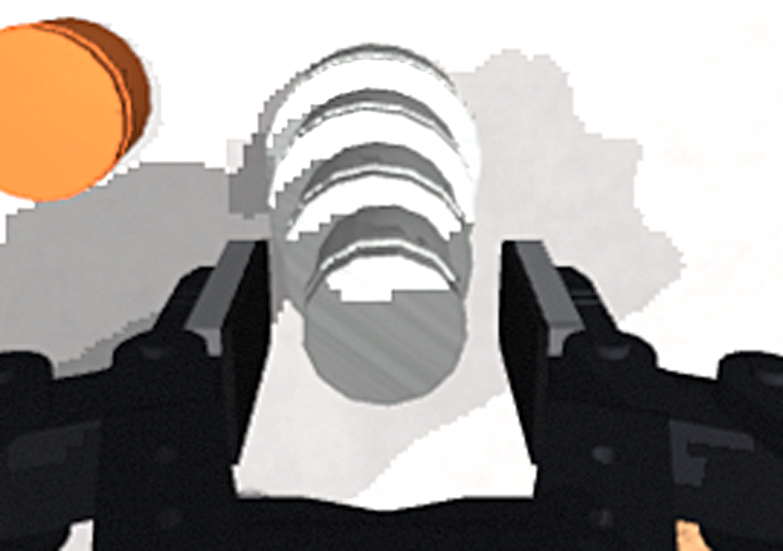

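```bash
python3 -m inch '0 0 0 0 3 0 0.5; 0 0 0 0 0 0 0.8; 0 0 0 0 0 0 1;0 0 0 0 0 0 1;0 0 0 0 0 0 1;0 0 0 0 0 0 1'; python3 - <<'E'
from h import *
d=snap("side"); cv2.imwrite("pics/s5.png",cv2.resize(d["color"][190:330,180:360],None,fx=4,fy=4,interpolation=cv2.INTER_CUBIC))
E
```

```text
clock: 7.08
eef_pos: [0.4672, 0.3203, 0.0844]
tool_rot: [-0.707, 0.0, -0.0, 0.707]
ft_force: [0.4, 0.2, 0.6]
grip_width: 0.0268
```

View pics/s5.png

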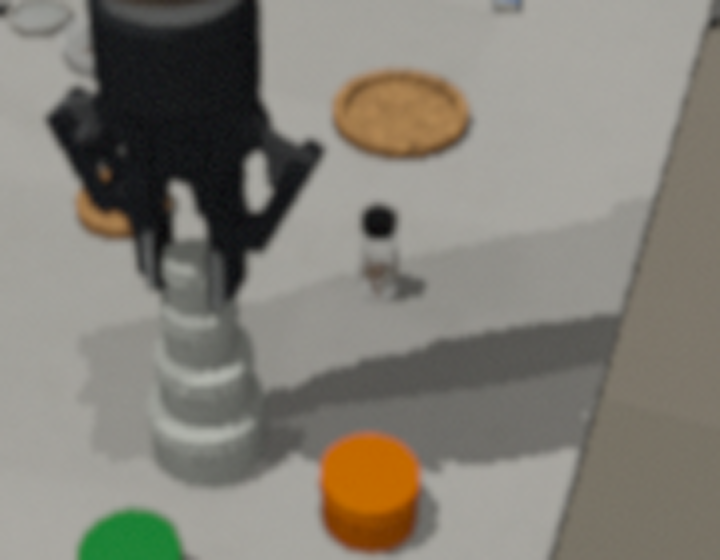

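```bash
python3 -m inch '0 0 0 0 -10 0 1; 0 0 0 0 -25 0 1; 0 0 0 0 -25 0 1; 0 0 0 25 0 -32 1; 0 0 0 34 0 -42 1; 0 0 0 34 0 -42 1;0 0 0 34 0 -42 1;0 0 0 0 0 0 1;0 0 0 0 0 0 1'; python3 - <<'E'
from h import *
print(bot.get_obs()['eef_pos'],bot.get_obs()['grip_width'])
d=snap("side"); cv2.imwrite("pics/s6.png",cv2.resize(d["color"][150:330,150:350],None,fx=3.2,fy=3.2,interpolation=cv2.INTER_CUBIC))
w=snap("wrist","w6"); 
for P in((.594,.1625,.012),(.4675,.320,.102)):print(proj(w,P))
E
```

```text
clock: 8.25
eef_pos: [0.5938, 0.162, 0.1444]
tool_rot: [-0.707, 0.001, -0.0, 0.707]
ft_force: [0.4, -0.2, -0.2]
grip_width: 0.027
[0.59381226 0.16198023 0.14436909] 0.02695972988750864
(np.float64(253.00657910236558), np.float64(175.70957110794976))
(np.float64(53.684272560777316), np.float64(-36.14115719139079))
```

View pics/s6.png

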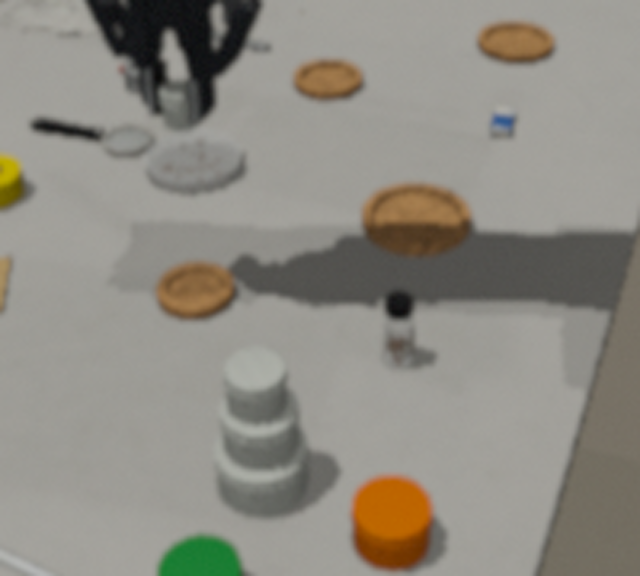

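View pics/w6.png

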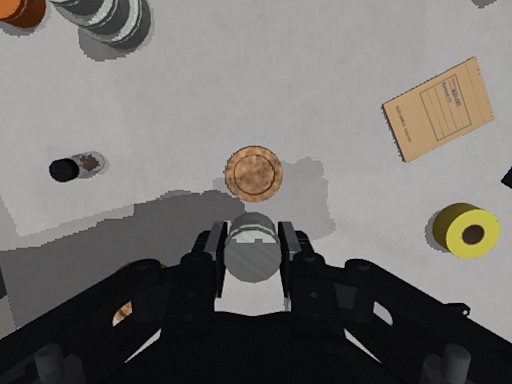

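```bash
python3 -m inch '0 0 0 1.5 20 2 1; 0 0 0 0 40 0 1; 0 0 0 0 40 0 1; 0 0 0 0 30 0 1; 0 0 0 0 15 0 1; 0 0 0 0 7 0 1;0 0 0 0 3 0 1;0 0 0 0 0 0 1'; python3 - <<'E'
from h import *
o=bot.get_obs();print(o['eef_pos'],o['grip_width'],o['ft_force'])
d=snap("side"); cv2.imwrite("pics/s7.png",cv2.resize(d["color"][180:270,150:270],None,fx=5,fy=5,interpolation=cv2.INTER_CUBIC))
w=snap("wrist","w7"); 
E
```

```text
clock: 9.35
eef_pos: [0.5963, 0.1644, -0.0097]
tool_rot: [-0.707, -0.0, -0.001, 0.707]
ft_force: [-0.1, -0.4, -0.6]
grip_width: 0.0273
[ 0.59632816  0.16444769 -0.00967958] 0.027260395734552217 [-0.0998101  -0.38677912 -0.56906949]
```

View pics/s7.png

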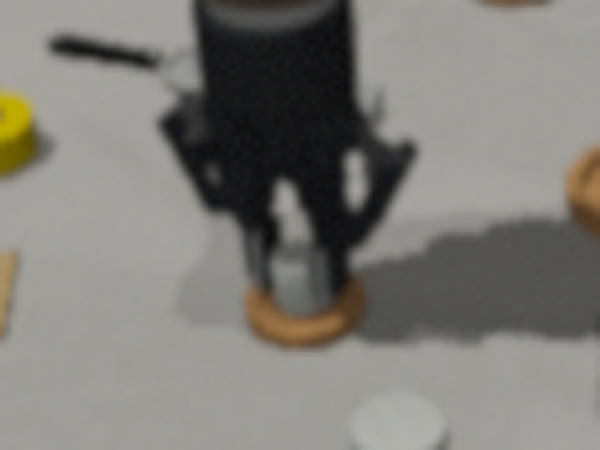

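View pics/w7.png

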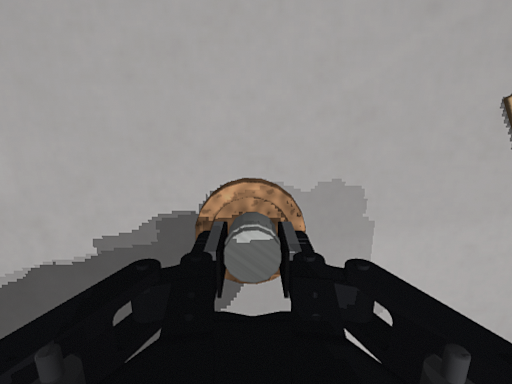

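```bash
python3 -m inch '0 0 0 0 1.5 0 1; 0 0 0 0 1 0 1; 0 0 0 0 0 0 1; 0 0 0 0 0 0 0.5;0 0 0 0 0 0 0.5; 0 0 0 0 0 0 0.3;0 0 0 0 -10 0 0.3;0 0 0 0 -30 0 0.3;0 0 0 0 -40 0 0.3;0 0 0 0 -40 0 0.3'; python3 - <<'E'
from h import *
o=bot.get_obs();print(o['eef_pos'],o['grip_width'],o['ft_force'])
d=snap("side"); cv2.imwrite("pics/s8.png",cv2.resize(d["color"][180:270,150:270],None,fx=5,fy=5,interpolation=cv2.INTER_CUBIC))
w=snap("wrist","w8"); 
E
```

```text
clock: 10.7
eef_pos: [0.5955, 0.1641, 0.1086]
tool_rot: [-0.707, 0.0, -0.0, 0.707]
ft_force: [0.5, 0.4, 0.6]
grip_width: 0.0594
[0.59549506 0.16409916 0.10858694] 0.05938071479297878 [0.47153381 0.37520246 0.58693341]
```

View pics/s8.png

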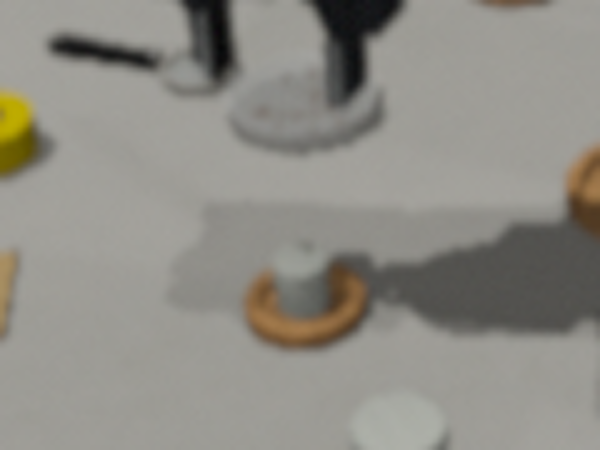

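View pics/w8.png

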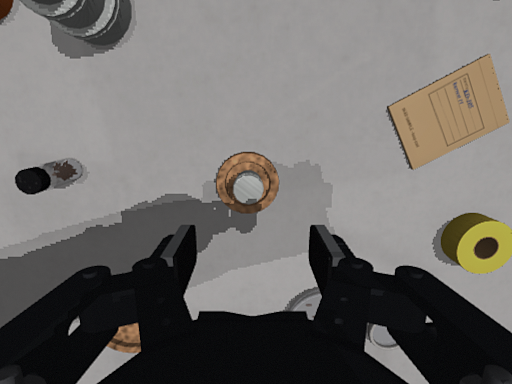

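```bash
python3 -m inch '0 0 0 -8 -20 6 0.2; 0 0 0 -40 0 50 0.2; 0 0 0 -40 0 50 0.2; 0 0 0 -40 0 50 0.2; 0 0 0 0 0 0 0.2;0 0 0 0 0 0 0.2'; python3 - <<'E'
from h import *
o=bot.get_obs();print(o['eef_pos'],o['grip_width'],o['ft_force'])
w=snap("wrist","w9"); 
for z in (.102,.07,.036): print(proj(w,[.4675,.32,z]))
cv2.imwrite("pics/w9z.png",cv2.convertScaleAbs(cv2.resize(w["color"][100:300,130:380],None,fx=3,fy=3,interpolation=cv2.INTER_CUBIC),alpha=1.2))
E
```

```text
clock: 11.55
eef_pos: [0.4704, 0.3168, 0.1269]
tool_rot: [0.707, 0.0, 0.0, -0.707]
ft_force: [0.5, 0.7, 0.3]
grip_width: 0.0682
[0.47042702 0.31675023 0.12686482] 0.06824771661243403 [0.46640131 0.68916019 0.26677839]
(np.float64(248.57642166491615), np.float64(203.07387903907744))
(np.float64(249.01207185360383), np.float64(191.15626471766126))
(np.float64(249.36396056780094), np.float64(181.53002309363643))
```

View pics/w9z.png

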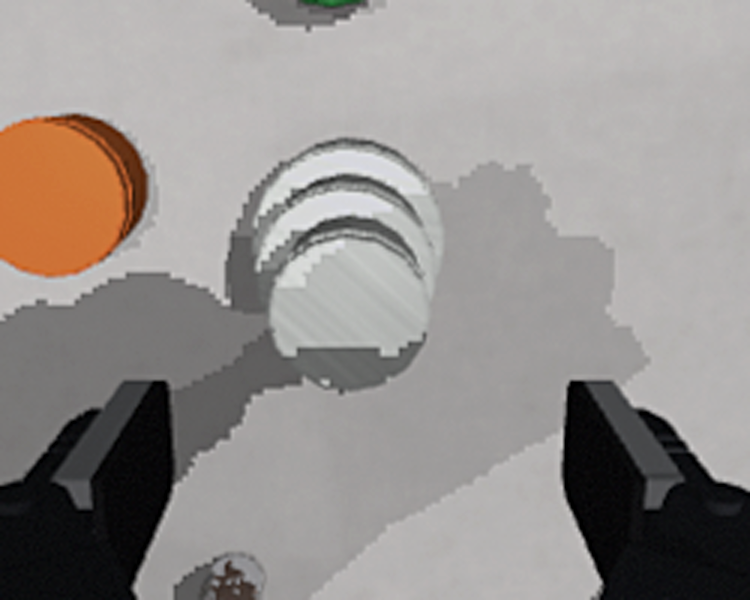

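```bash
python3 -m inch '0 0 0 -4.5 20 3 0.2; 0 0 0 0 25 0 0.2; 0 0 0 0 20 0 0.2; 0 0 0 0 11 0 0.3; 0 0 0 0 0 0 0.3;0 0 0 0 0 0 0.3'; python3 - <<'E'
from h import *
o=bot.get_obs();print(o['eef_pos'],o['grip_width'],o['ft_force'])
d=snap("side"); cv2.imwrite("pics/s10.png",cv2.resize(d["color"][200:320,170:290],None,fx=5,fy=5,interpolation=cv2.INTER_CUBIC))
w=snap("wrist"); 
cv2.imwrite("pics/w10z.png",cv2.convertScaleAbs(cv2.resize(w["color"][100:300,130:380],None,fx=3,fy=3,interpolation=cv2.INTER_CUBIC),alpha=1.2))
E
```

```text
clock: 12.35
eef_pos: [0.467, 0.3197, 0.0516]
tool_rot: [-0.707, 0.0, -0.001, 0.707]
ft_force: [0.8, -0.0, -0.1]
grip_width: 0.0597
[0.46696759 0.31967407 0.05157194] 0.05971535615543254 [ 0.79120577 -0.0095697  -0.06930929]
```

View pics/s10.png

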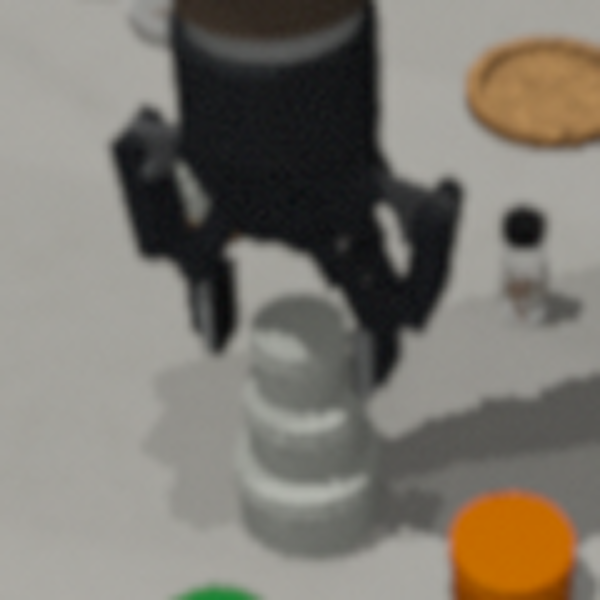

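View pics/w10z.png

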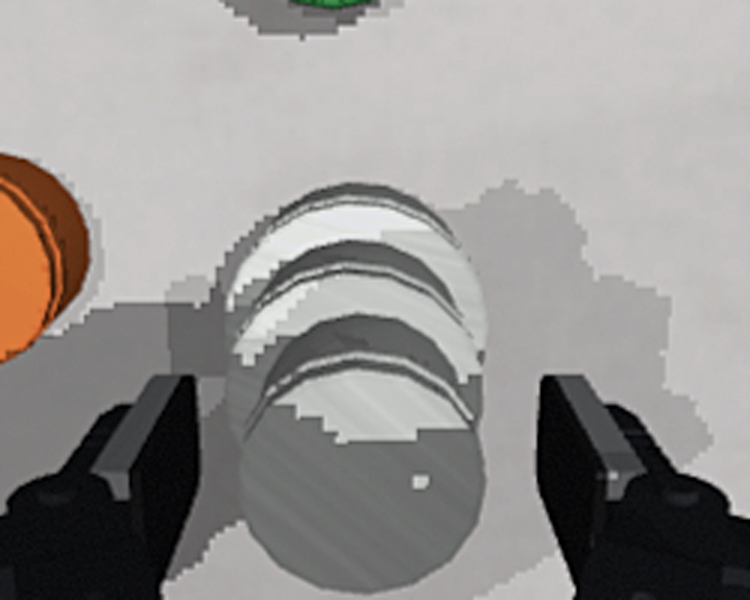

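```bash
python3 -m inch '0 0 0 -1 1 0 0.5; 0 0 0 0 0 0 0.7; 0 0 0 0 0 0 1;0 0 0 0 0 0 1;0 0 0 0 0 0 1;0 0 0 0 -10 0 1;0 0 0 0 -25 0 1;0 0 0 0 -40 0 1; 0 0 0 0 -20 0 1;0 0 0 0 0 0 1'; python3 - <<'E'
from h import *
o=bot.get_obs();print(o['eef_pos'],o['grip_width'],o['ft_force'])
d=snap("side"); cv2.imwrite("pics/s11.png",cv2.resize(d["color"][160:320,170:290],None,fx=3.7,fy=3.7,interpolation=cv2.INTER_CUBIC))
E
```

```text
clock: 13.7
eef_pos: [0.4661, 0.3204, 0.1467]
tool_rot: [-0.706, -0.001, -0.001, 0.708]
ft_force: [-0.5, 0.1, -1.5]
grip_width: 0.0382
[0.46608928 0.32039928 0.14666454] 0.03816349748518157 [-0.53558316  0.05824135 -1.53318222]
```

View pics/s11.png

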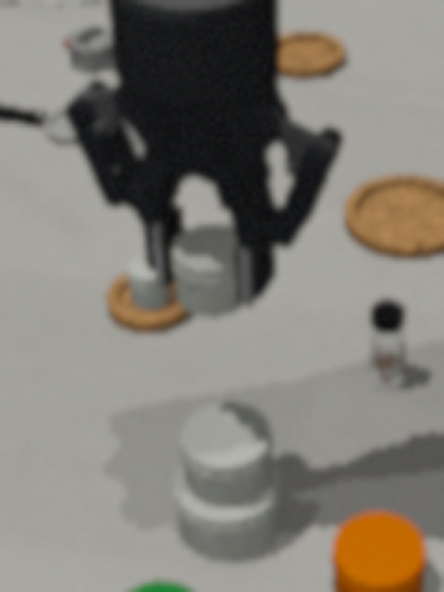

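```bash
python3 -m inch '0 0 0 8 0 -30 1; 0 0 0 16 0 -50 1; 0 0 0 17 0 -57 1; 0 0 0 17 0 -57 1; 0 0 0 17 0 -57 1; 0 0 0 17 0 -57 1; 0 0 0 17 0 -57 1; 0 0 0 17 0 -57 1;0 0 0 16 0 -50 1; 0 0 0 15 0 -43 1;0 0 0 0 0 0 1;0 0 0 0 0 0 1'; python3 - <<'E'
from h import *
o=bot.get_obs();print(o['eef_pos'],o['grip_width'],o['ft_force'],o['joint_pos'])
w=snap("wrist","w12"); print(proj(w,[.6228,-.1953,.012]),proj(w,[o['eef_pos'][0],o['eef_pos'][1],.012]))
E
```

```text
clock: 15.25
eef_pos: [0.6203, -0.195, 0.1427]
tool_rot: [-0.707, 0.002, 0.001, 0.708]
ft_force: [0.6, 0.1, 0.3]
grip_width: 0.0384
[ 0.62026911 -0.19498531  0.14273395] 0.03838248882645043 [0.61044035 0.06418493 0.32965996] [-3.04790468e-01  5.76803666e-01  3.46496925e-01  1.34448305e+00
  4.26792129e-04  1.26737385e+00]
(np.float64(255.21858822088404), np.float64(176.33052434738448)) (np.float64(252.87836873957963), np.float64(176.0532376309054))
```

View pics/w12.png

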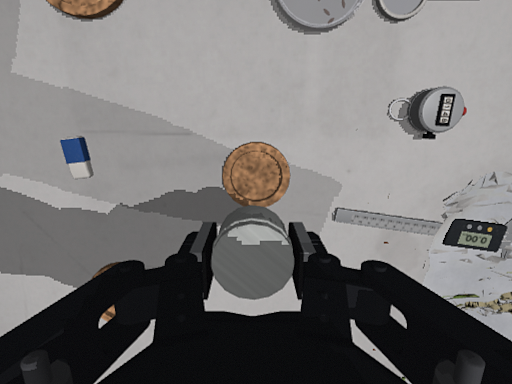

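```bash
python3 -m inch '0 0 0 3.5 20 1.5 1; 0 0 0 0 40 0 1; 0 0 0 0 40 0 1; 0 0 0 0 30 0 1; 0 0 0 0 13 0 1; 0 0 0 0 6 0 1;0 0 0 0 3 0 1;0 0 0 0 0 0 1'; python3 - <<'E'
from h import *
o=bot.get_obs();print(o['eef_pos'],o['grip_width'],o['ft_force'])
w=snap("wrist","w13"); 
x,y,_=o['eef_pos']
th=np.linspace(0,2*np.pi,40)
im=w["color"].copy()
for r,z in((.028,.012),(.02,.007)):
    p=np.array([proj(w,[x+r*np.cos(a),y+r*np.sin(a),z]) for a in th]).round().astype(np.int32)
    cv2.polylines(im,[p],True,(0,0,255),1)
cv2.imwrite("pics/w13z.png",cv2.resize(im[130:300,150:350],None,fx=3.5,fy=3.5,interpolation=cv2.INTER_CUBIC))
d=snap("side"); cv2.imwrite("pics/s13.png",cv2.resize(d["color"][130:230,210:330],None,fx=5,fy=5,interpolation=cv2.INTER_CUBIC))
E
```

```text
clock: 16.3
eef_pos: [0.6258, -0.1942, -0.0061]
tool_rot: [0.707, 0.0, 0.001, -0.707]
ft_force: [-0.1, -0.7, -0.1]
grip_width: 0.0383
[ 0.62582477 -0.19415529 -0.00608281] 0.03829071841705334 [-0.08759504 -0.65225483 -0.1363247 ]
```

View pics/w13z.png

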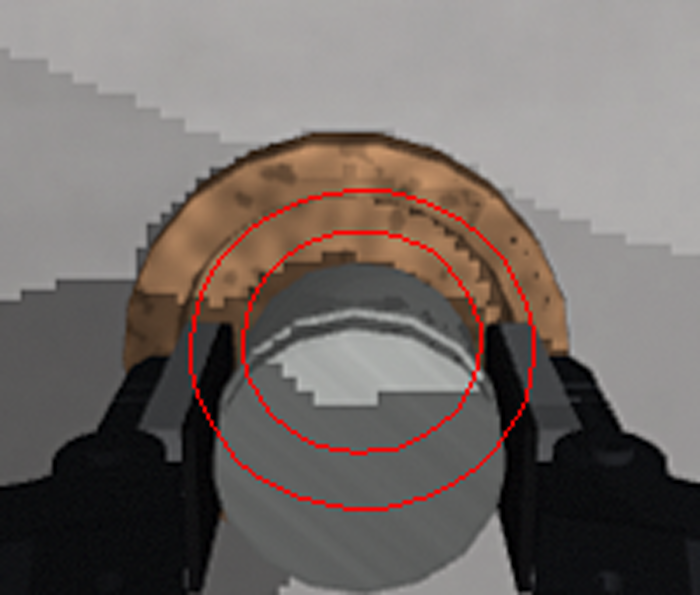

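View pics/s13.png

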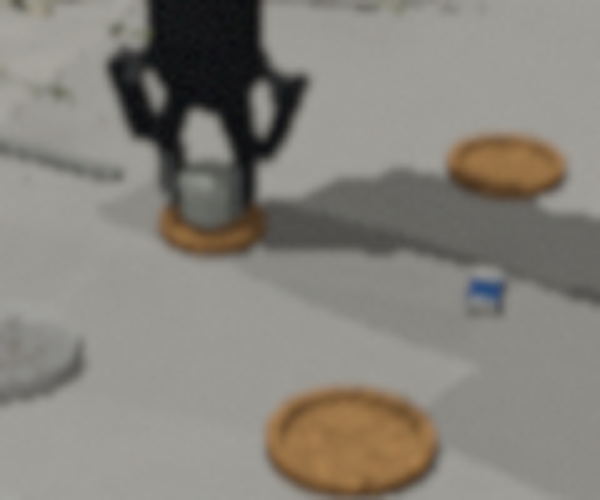

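```bash
python3 -m inch '0 0 0 -2 3 1 1; 0 0 0 0 3 0 1; 0 0 0 0 2 0 1; 0 0 0 0 0 0 1;0 0 0 0 0 0 1'; python3 - <<'E'
from h import *
o=bot.get_obs();print(o['eef_pos'],o['grip_width'],o['ft_force'])
E
```

```text
clock: 17.02
eef_pos: [0.6229, -0.193, -0.0143]
tool_rot: [0.707, -0.0, 0.0, -0.707]
ft_force: [-3.1, 1.0, 5.0]
grip_width: 0.0386
[ 0.62288452 -0.1929701  -0.0142803 ] 0.03861196033878995 [-3.14963449  0.95459489  5.03286783]
```

```bash
python3 -m inch '0 0 0 0 0 0 0.5;0 0 0 0 0 0 0.4; 0 0 0 0 0 0 0.2;0 0 0 0 0 0 0.2;0 0 0 0 -15 0 0.1;0 0 0 0 -40 0 0;0 0 0 0 -40 0 0;0 0 0 0 -50 0 0;0 0 0 0 0 0 0'; python3 - <<'E'
from h import *
o=bot.get_obs();print(o['eef_pos'],o['grip_width'],o['ft_force'])
d=snap("side"); cv2.imwrite("pics/s14.png",cv2.resize(d["color"][130:230,210:330],None,fx=5,fy=5,interpolation=cv2.INTER_CUBIC))
w=snap("wrist","w14"); 
E
```

```text
clock: 18.15
eef_pos: [0.6268, -0.1941, 0.1371]
tool_rot: [0.708, 0.004, 0.005, -0.706]
ft_force: [0.6, -0.5, -0.5]
grip_width: 0.0855
[ 0.62684146 -0.19414368  0.1371031 ] 0.08554123209841406 [ 0.55926755 -0.45130574 -0.50412971]
```

View pics/s14.png

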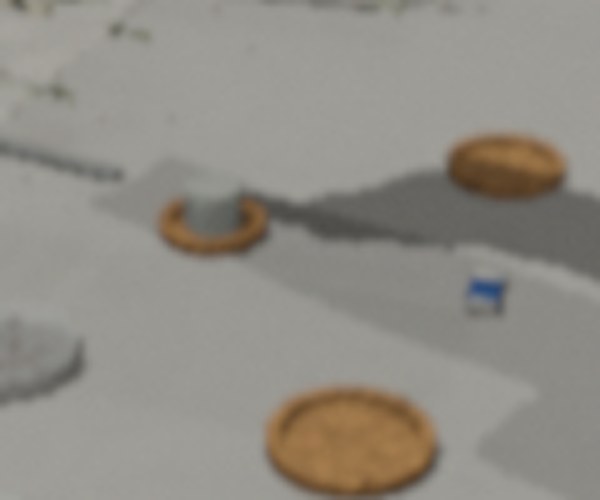

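View pics/w14.png

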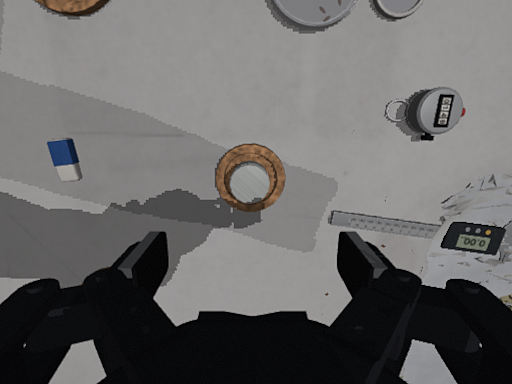

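```bash
python3 -m inch '0 0 0 -8 -10 30 0; 0 0 0 -17 0 54 0; 0 0 0 -17 0 54 0; 0 0 0 -17 0 54 0; 0 0 0 -17 0 54 0; 0 0 0 -17 0 54 0; 0 0 0 -17 0 54 0; 0 0 0 -17 0 54 0; 0 0 0 -17 0 54 0; 0 0 0 -17 0 52 0; 0 0 0 0 0 0 0; 0 0 0 0 0 0 0'; python3 - <<'E'
from h import *
o=bot.get_obs();print(o['eef_pos'],o['grip_width'],o['ft_force'],o['tool_rot'])
w=snap("wrist","w15"); 
print(proj(w,[.466,.32,.07]))
cv2.imwrite("pics/w15z.png",cv2.convertScaleAbs(cv2.resize(w["color"][100:300,130:380],None,fx=3,fy=3,interpolation=cv2.INTER_CUBIC),alpha=1.2))
E
```

```text
clock: 19.75
eef_pos: [0.4616, 0.3204, 0.1385]
tool_rot: [0.708, -0.001, -0.001, -0.706]
ft_force: [-0.0, -0.4, -0.6]
grip_width: 0.0854
[0.46164154 0.32042916 0.13845069] 0.08537704502041085 [-0.04793346 -0.35104912 -0.64508889] [ 7.07899647e-01 -9.17555109e-04 -6.43303485e-04 -7.06312137e-01]
(np.float64(257.8249117227613), np.float64(191.54448284283433))
```

View pics/w15z.png

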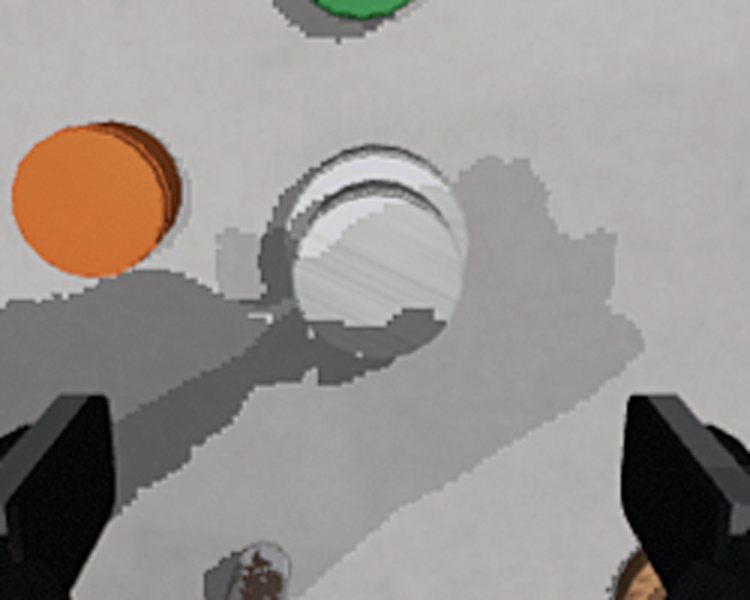

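```bash
python3 -m inch '0 0 0 3 25 -0.5 0.1; 0 0 0 0 35 0 0.1; 0 0 0 0 35 0 0.1; 0 0 0 0 18 0 0.15; 0 0 0 0 10 0 0.15; 0 0 0 0 0 0 0.2;0 0 0 0 0 0 0.2'; python3 - <<'E'
from h import *
o=bot.get_obs();print(o['eef_pos'],o['grip_width'],o['ft_force'],o['tool_rot'])
d=snap("side"); cv2.imwrite("pics/s16.png",cv2.resize(d["color"][200:320,170:290],None,fx=5,fy=5,interpolation=cv2.INTER_CUBIC))
w=snap("wrist"); 
cv2.imwrite("pics/w16z.png",cv2.convertScaleAbs(cv2.resize(w["color"][100:300,130:380],None,fx=3,fy=3,interpolation=cv2.INTER_CUBIC),alpha=1.2))
E
```

```text
clock: 20.68
eef_pos: [0.4665, 0.3207, 0.0178]
tool_rot: [-0.707, 0.0, -0.001, 0.707]
ft_force: [0.0, 0.1, 0.4]
grip_width: 0.068
[0.46650237 0.32074128 0.01778803] 0.06801834631854187 [0.0352351  0.08023682 0.36904471] [-7.06764618e-01  9.03398036e-05 -1.15284532e-03  7.07447834e-01]
```

View pics/s16.png

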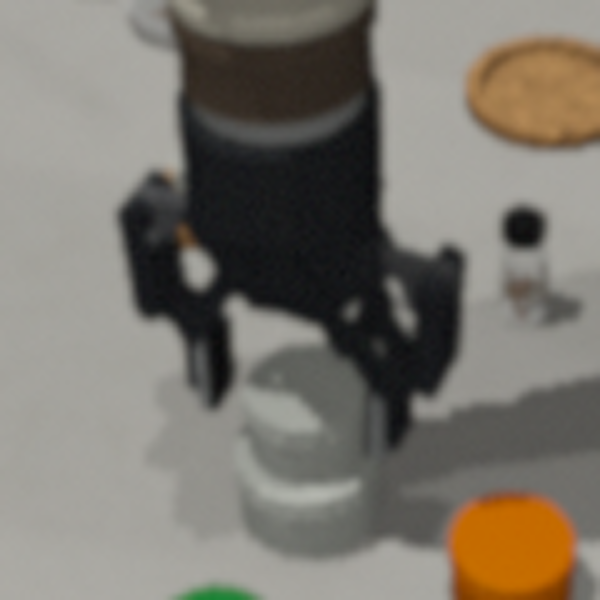

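View pics/w16z.png

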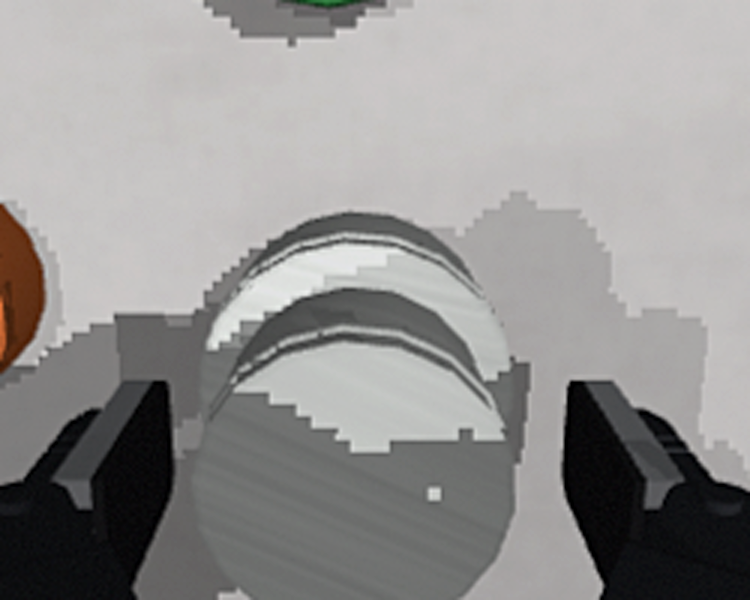

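```bash
python3 -m inch '0 0 0 -2 3 -1 0.3; 0 0 0 0 0 0 0.5; 0 0 0 0 0 0 0.8;0 0 0 0 0 0 1;0 0 0 0 0 0 1;0 0 0 0 0 0 1'; python3 -m inch '0 0 0 0 -10 0 1;0 0 0 0 -25 0 1;0 0 0 0 -40 0 1; 0 0 0 0 -40 0 1;0 0 0 0 -20 0 1;0 0 0 0 0 0 1';python3 - <<'E'
from h import *
d=snap("side"); cv2.imwrite("pics/s17.png",cv2.resize(d["color"][160:320,170:290],None,fx=3.7,fy=3.7,interpolation=cv2.INTER_CUBIC))
E
```

```text
clock: 21.52
eef_pos: [0.4636, 0.3199, 0.0142]
tool_rot: [-0.707, 0.0, -0.0, 0.707]
ft_force: [-2.1, -0.3, 5.4]
grip_width: 0.0495
clock: 22.28
eef_pos: [0.4647, 0.3203, 0.1506]
tool_rot: [-0.706, -0.001, -0.002, 0.708]
ft_force: [0.4, 1.2, -1.3]
grip_width: 0.05
```

View pics/s17.png

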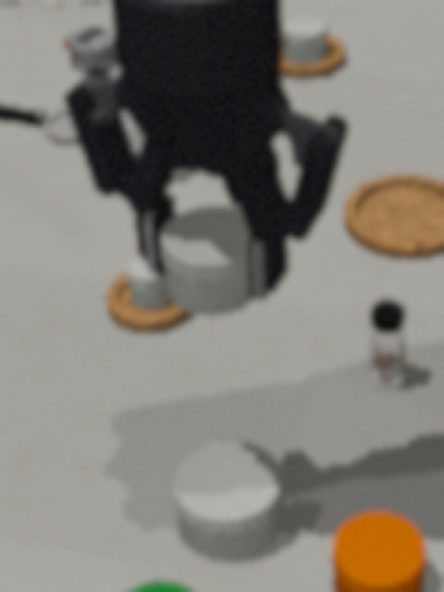

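```bash
python3 -m inch '0 0 0 0 0 -35 1; 0 0 0 0 0 -55 1; 0 0 0 0 0 -60 1; 0 0 0 0 0 -60 1; 0 0 0 0 0 -60 1; 0 0 0 0 0 -60 1; 0 0 0 0 0 -60 1; 0 0 0 0 0 -60 1; 0 0 0 -2 0 -60 1; 0 0 0 -2 0 -60 1; 0 0 0 0 0 -55 1; 0 0 0 0 0 -35 1'; python3 -m inch '0 0 0 0 0 0 1; 0 0 0 0 0 0 1';  python3 - <<'E'
from h import *
o=bot.get_obs();print(o['eef_pos'],o['grip_width'],o['joint_pos'])
w=snap("wrist","w18"); print(proj(w,[.4588,-.3454,.012]),proj(w,[o['eef_pos'][0],o['eef_pos'][1],.012]))
E
```

```text
clock: 23.82
eef_pos: [0.4573, -0.3423, 0.1464]
tool_rot: [-0.706, 0.002, -0.0, 0.708]
ft_force: [0.6, 0.4, -0.6]
grip_width: 0.0492
clock: 24.08
eef_pos: [0.4578, -0.3393, 0.147]
tool_rot: [-0.706, 0.001, 0.001, 0.708]
ft_force: [-0.2, 0.4, -0.7]
grip_width: 0.0495
[ 0.45780658 -0.33932206  0.14700202] 0.04950089854115508 [-6.38022484e-01  4.12029761e-01  9.12559999e-02  1.25388775e+00
  3.17620790e-04  9.34017111e-01]
(np.float64(253.70824950117182), np.float64(180.7534980095953)) (np.float64(252.78972324703867), np.float64(175.35618410341178))
```

View pics/w18.png

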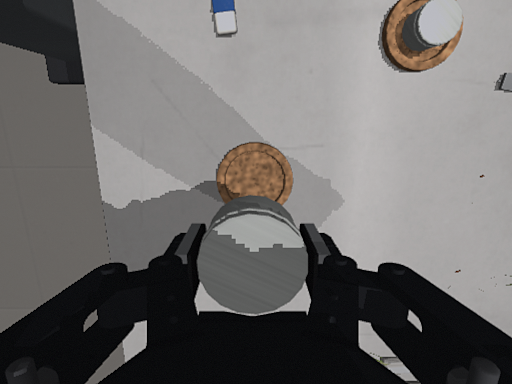

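```bash
python3 -m inch '0 0 0 3 20 -4 1; 0 0 0 0 40 0 1; 0 0 0 0 40 0 1; 0 0 0 0 35 0 1; 0 0 0 0 14 0 1; 0 0 0 0 6 0 1;0 0 0 0 0 0 1;0 0 0 0 0 0 1'; python3 - <<'E'
from h import *
o=bot.get_obs();print(o['eef_pos'],o['grip_width'],o['ft_force'])
w=snap("wrist","w19"); 
x,y,_=o['eef_pos']
th=np.linspace(0,2*np.pi,40)
im=w["color"].copy()
for r,z in((.0335,.012),(.0425,.012)):
    p=np.array([proj(w,[x+r*np.cos(a),y+r*np.sin(a),z]) for a in th]).round().astype(np.int32)
    cv2.polylines(im,[p],True,(0,0,255),1)
cv2.imwrite("pics/w19z.png",cv2.resize(im[130:300,150:350],None,fx=3.5,fy=3.5,interpolation=cv2.INTER_CUBIC))
E
```

```text
clock: 25.12
eef_pos: [0.463, -0.345, -0.0047]
tool_rot: [0.708, 0.001, 0.001, -0.706]
ft_force: [0.4, -0.2, -1.7]
grip_width: 0.0498
[ 0.4630013  -0.34504099 -0.00467861] 0.049806874661237954 [ 0.40798165 -0.20475401 -1.65349266]
```

View pics/w19z.png

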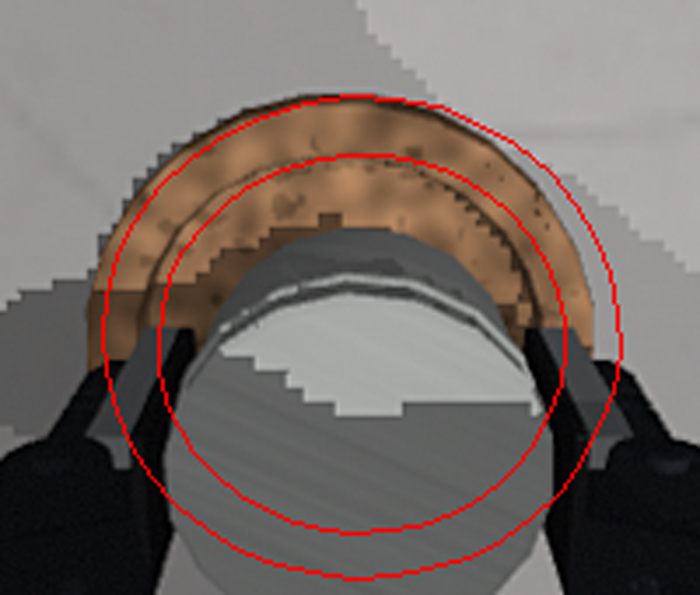

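```bash
python3 -m inch '0 0 0 -2.5 4 0 1; 0 0 0 0 4 0 1; 0 0 0 0 2 0 1; 0 0 0 0 0 0 1;0 0 0 0 0 0 1'
```

```text
clock: 25.8
eef_pos: [0.4594, -0.3443, -0.0162]
tool_rot: [-0.707, 0.0, -0.0, 0.707]
ft_force: [0.5, 0.1, -0.9]
grip_width: 0.0494
```

```bash
python3 -m inch '0 0 0 0 1 0 1;0 0 0 0 0 0 1;0 0 0 0 0 0 0.4;0 0 0 0 0 0 0.3; 0 0 0 0 0 0 0.1;0 0 0 0 0 0 0;0 0 0 0 -15 0 0;0 0 0 0 -40 0 0;0 0 0 0 -40 0 0;0 0 0 0 -50 0 0;0 0 0 0 0 0 0;0 0 0 0 0 0 0'; python3 - <<'E'
from h import *
o=bot.get_obs();print(o['eef_pos'],o['grip_width'],o['ft_force'])
w=snap("wrist","w20"); 
E
```

```text
clock: 27.3
eef_pos: [0.4594, -0.3443, 0.1285]
tool_rot: [0.707, -0.0, 0.001, -0.707]
ft_force: [-0.2, -0.5, -0.0]
grip_width: 0.0852
[ 0.45938239 -0.344323    0.1284796 ] 0.08522770567525928 [-0.20252083 -0.47036848 -0.01630855]
```

View pics/w20.png

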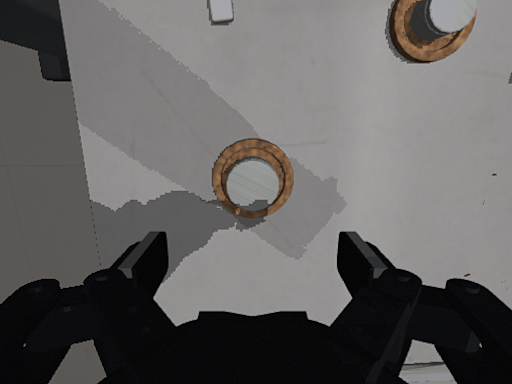

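```bash
python3 -m inch '0 0 0 0 0 35 0; 0 0 0 0 0 55 0; 0 0 0 0 0 60 0; 0 0 0 0 0 60 0; 0 0 0 0 0 60 0; 0 0 0 0 0 60 0; 0 0 0 0 0 60 0; 0 0 0 0 0 60 0; 0 0 0 2 0 60 0; 0 0 0 2 0 60 0; 0 0 0 1 0 55 0; 0 0 0 0 0 38 0'; python3 -m inch '0 0 0 0 0 0 0; 0 0 0 0 0 0 0';  python3 - <<'E'
from h import *
o=bot.get_obs();print(o['eef_pos'],o['grip_width'],o['joint_pos'])
w=snap("wrist"); print(proj(w,[.4645,.3195,.036]))
cv2.imwrite("pics/w21z.png",cv2.convertScaleAbs(cv2.resize(w["color"][100:300,130:380],None,fx=3,fy=3,interpolation=cv2.INTER_CUBIC),alpha=1.2))
E
```

```text
clock: 28.85
eef_pos: [0.4636, 0.3205, 0.1258]
tool_rot: [0.708, -0.001, -0.001, -0.706]
ft_force: [0.3, -0.8, -0.1]
grip_width: 0.0852
clock: 29.1
eef_pos: [0.464, 0.3177, 0.1263]
tool_rot: [0.708, -0.001, -0.001, -0.706]
ft_force: [-0.4, -0.2, 0.3]
grip_width: 0.0854
[0.46401311 0.31773866 0.12630981] 0.08535206079314923 [ 6.00649380e-01  4.10938048e-01  3.37337780e-02  1.19711144e+00
 -3.82570953e-04  2.17224218e+00]
(np.float64(253.33820088907228), np.float64(183.00840761314996))
```

View pics/w21z.png

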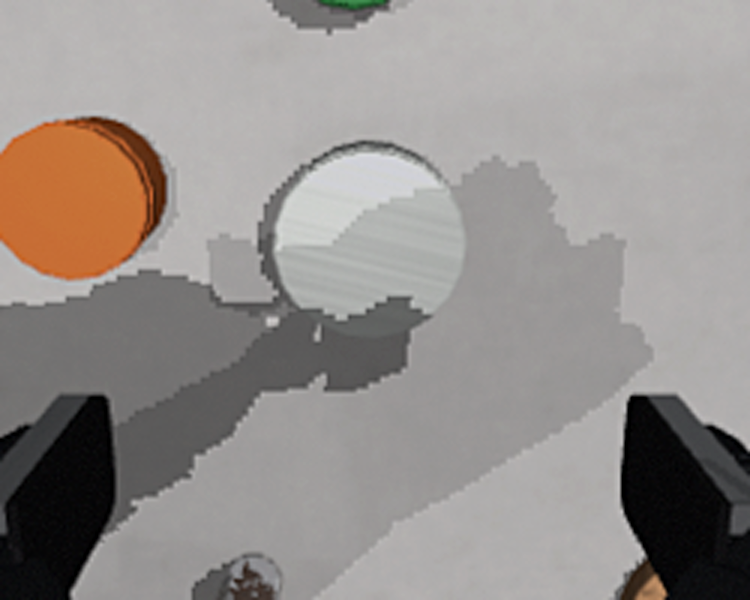

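```bash
python3 -m inch '0 0 0 0.5 25 3 0.1; 0 0 0 0 40 0 0.1; 0 0 0 0 40 0 0.1; 0 0 0 0 20 0 0.1; 0 0 0 0 10 0 0.1; 0 0 0 0 0 0 0.12;0 0 0 0 0 0 0.12;0 0 0 0 0 0 0.12'; python3 - <<'E'
from h import *
o=bot.get_obs();print(o['eef_pos'],o['grip_width'],o['ft_force'],o['tool_rot'])
d=snap("side"); cv2.imwrite("pics/s22.png",cv2.resize(d["color"][200:320,170:290],None,fx=5,fy=5,interpolation=cv2.INTER_CUBIC))
w=snap("wrist"); 
cv2.imwrite("pics/w22z.png",cv2.convertScaleAbs(cv2.resize(w["color"][100:300,130:380],None,fx=3,fy=3,interpolation=cv2.INTER_CUBIC),alpha=1.2))
E
```

```text
clock: 30.15
eef_pos: [0.4664, 0.3222, -0.006]
tool_rot: [-0.707, -0.0, -0.001, 0.708]
ft_force: [0.5, -0.1, -0.1]
grip_width: 0.075
[ 0.46642221  0.3221883  -0.00598271] 0.0750309793223749 [ 0.52765675 -0.10669306 -0.05760065] [-7.06638743e-01 -2.64602021e-04 -1.08257964e-03  7.07573632e-01]
```

View pics/s22.png

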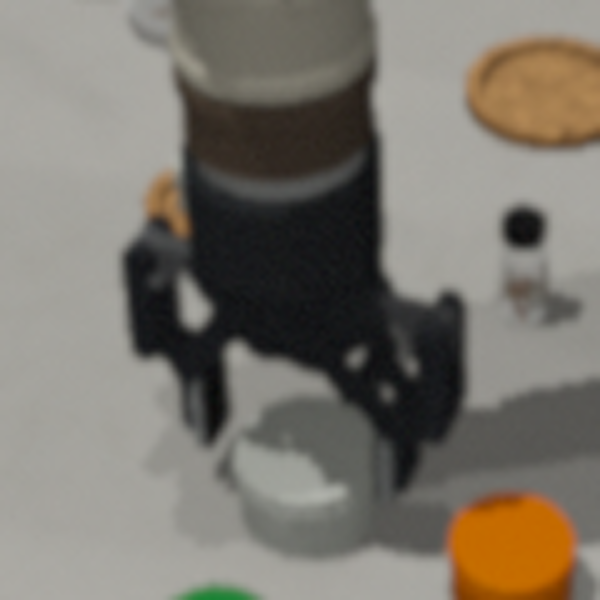

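View pics/w22z.png

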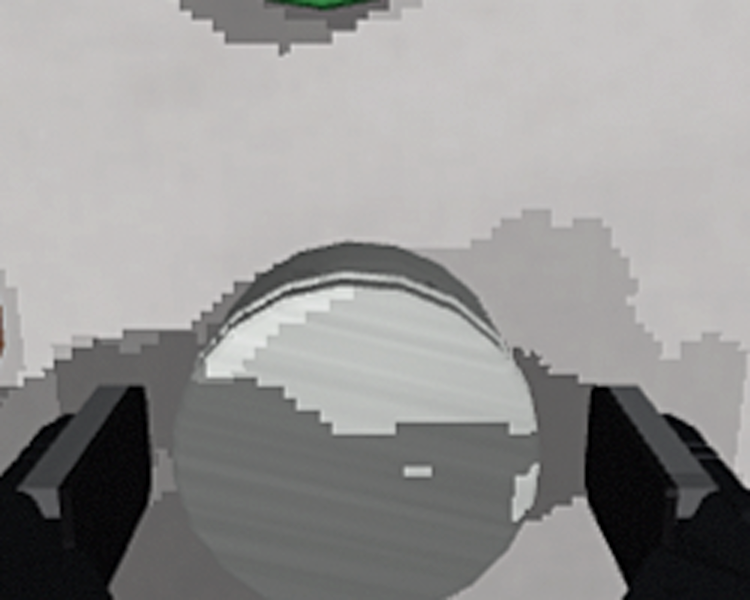

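```bash
python3 -m inch '0 0 0 -2 7 -1 0.12; 0 0 0 0 6 0 0.12; 0 0 0 0 1 0 0.15;0 0 0 0 0 0 0.3;0 0 0 0 0 0 0.5;0 0 0 0 0 0 1;0 0 0 0 0 0 1;0 0 0 0 0 0 1'; python3 -m inch '0 0 0 0 -10 0 1;0 0 0 0 -25 0 1;0 0 0 0 -40 0 1; 0 0 0 0 -40 0 1;0 0 0 0 -20 0 1;0 0 0 0 0 0 1';python3 - <<'E'
from h import *
d=snap("side"); cv2.imwrite("pics/s23.png",cv2.resize(d["color"][160:320,170:290],None,fx=3.7,fy=3.7,interpolation=cv2.INTER_CUBIC))
E
```

```text
clock: 31.25
eef_pos: [0.4636, 0.3208, -0.0212]
tool_rot: [-0.707, 0.0, -0.0, 0.707]
ft_force: [0.1, -0.0, -0.1]
grip_width: 0.0607
clock: 32.0
eef_pos: [0.4649, 0.3216, 0.1163]
tool_rot: [-0.706, -0.001, -0.002, 0.708]
ft_force: [-0.9, 0.1, -2.3]
grip_width: 0.0605
```

View pics/s23.png

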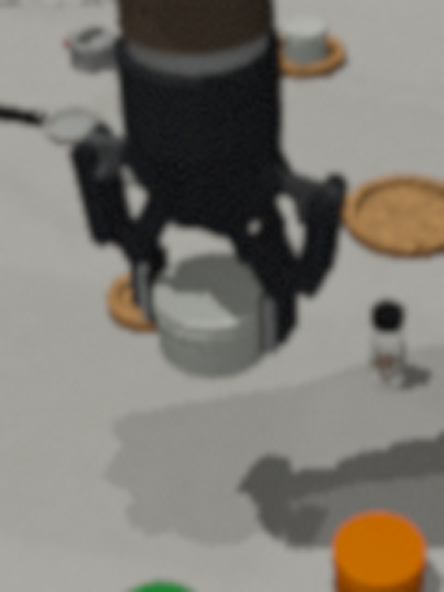

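```bash
python3 -m inch '0 0 0 0 -5 -30 1; 0 0 0 0 0 -50 1; 0 0 0 -1 0 -55 1; 0 0 0 -1 0 -55 1; 0 0 0 -1 0 -55 1; 0 0 0 0 0 -45 1; 0 0 0 0 0 -23 1;0 0 0 0 0 0 1;0 0 0 0 0 0 1';  python3 - <<'E'
from h import *
o=bot.get_obs();print(o['eef_pos'],o['grip_width'])
w=snap("wrist","w24"); print(proj(w,[.459,.0079,.012]),proj(w,[o['eef_pos'][0],o['eef_pos'][1],.012]))
E
```

```text
clock: 33.17
eef_pos: [0.4595, 0.0081, 0.1179]
tool_rot: [-0.707, 0.001, 0.0, 0.707]
ft_force: [-0.6, 0.6, -1.5]
grip_width: 0.0606
[0.4594874  0.0080634  0.11787257] 0.06064939219749902
(np.float64(252.2279991399326), np.float64(181.43056604136072)) (np.float64(252.71663175302763), np.float64(181.26955886748377))
```

View pics/w24.png

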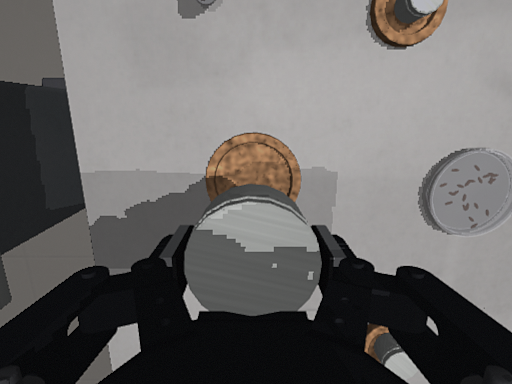

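```bash
python3 -m inch '0 0 0 0 20 2 1; 0 0 0 0 40 0 1; 0 0 0 0 40 0 1; 0 0 0 0 18 0 1; 0 0 0 0 8 0 1; 0 0 0 0 0 0 1;0 0 0 0 0 0 1'; python3 - <<'E'
from h import *
o=bot.get_obs();print(o['eef_pos'],o['grip_width'],o['ft_force'])
w=snap("wrist","w25"); 
x,y,_=o['eef_pos']
th=np.linspace(0,2*np.pi,40)
im=w["color"].copy()
for r,z in((.039,.012),(.048,.012)):
    p=np.array([proj(w,[x+r*np.cos(a),y+r*np.sin(a),z]) for a in th]).round().astype(np.int32)
    cv2.polylines(im,[p],True,(0,0,255),1)
cv2.imwrite("pics/w25z.png",cv2.resize(im[130:300,150:350],None,fx=3.5,fy=3.5,interpolation=cv2.INTER_CUBIC))
E
```

```text
clock: 34.1
eef_pos: [0.4613, 0.01, -0.0063]
tool_rot: [-0.707, -0.001, -0.001, 0.707]
ft_force: [0.9, -1.5, -1.1]
grip_width: 0.0606
[ 0.46128002  0.01000018 -0.00629271] 0.060622444629960824 [ 0.93510341 -1.48966318 -1.09789016]
```

View pics/w25z.png

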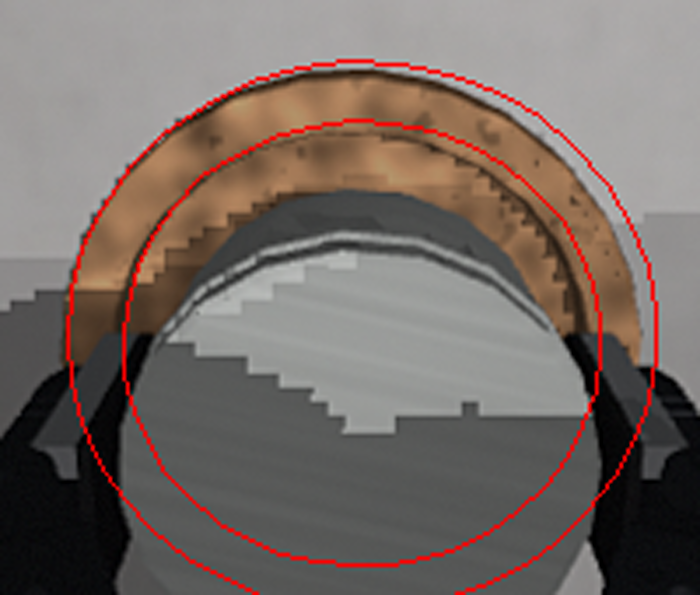

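```bash
python3 -m inch '0 0 0 -1.5 4 -1 1; 0 0 0 0 3 0 1; 0 0 0 0 1 0 1; 0 0 0 0 0 0 1;0 0 0 0 0 0 1'
```

```text
clock: 34.78
eef_pos: [0.4588, 0.0087, -0.0152]
tool_rot: [-0.707, 0.0, -0.0, 0.707]
ft_force: [0.4, 0.6, -1.0]
grip_width: 0.0605
```

```bash
python3 -m inch '0 0 0 0 1 0 1;0 0 0 0 0 0 1;0 0 0 0 0 0 0.3;0 0 0 0 0 0 0.2; 0 0 0 0 0 0 0;0 0 0 0 0 0 0;0 0 0 0 -15 0 0;0 0 0 0 -40 0 0;0 0 0 0 -40 0 0;0 0 0 0 -60 0 0;0 0 0 0 -30 0 0;0 0 0 0 0 0 0'; python3 -m inch '0 0 0 -40 0 0 0;0 0 0 -60 0 0 0;0 0 0 -40 0 0 0; 0 0 0 0 0 0 0;0 0 0 0 0 0 0';python3 - <<'E'
from h import *
w=snap("wrist","w26"); d=snap("side","s26"); t=snap("top","t26")
cv2.imwrite("pics/s26z.png",cv2.resize(d["color"][140:340,170:350],None,fx=3,fy=3,interpolation=cv2.INTER_CUBIC))
cv2.imwrite("pics/t26z.png",cv2.convertScaleAbs(cv2.resize(t["color"][120:270,110:390],None,fx=2.8,fy=2.8,interpolation=cv2.INTER_CUBIC),alpha=1.4))
E
```

```text
clock: 36.28
eef_pos: [0.4609, 0.0087, 0.1717]
tool_rot: [-0.707, -0.002, -0.003, 0.707]
ft_force: [0.1, -0.1, 0.1]
grip_width: 0.0853
clock: 36.9
eef_pos: [0.3191, 0.0088, 0.1684]
tool_rot: [-0.707, 0.0, -0.0, 0.707]
ft_force: [0.4, 0.2, 0.3]
grip_width: 0.0855
```

View pics/s26z.png

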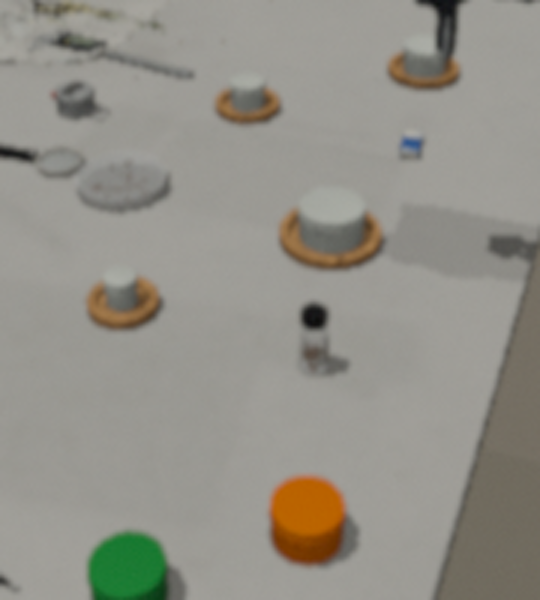

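View pics/t26z.png

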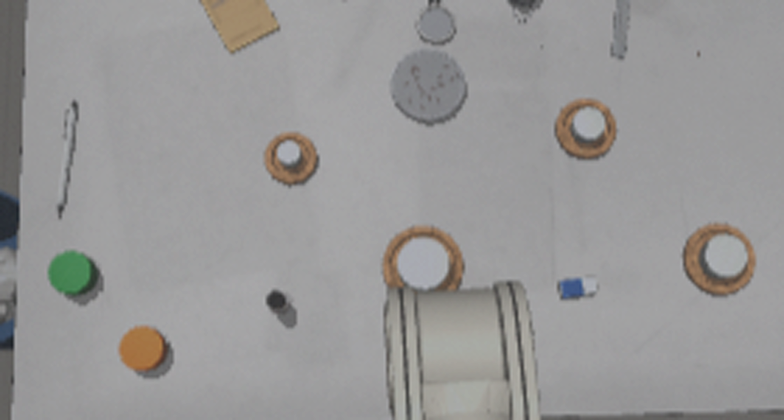

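View pics/w26.png

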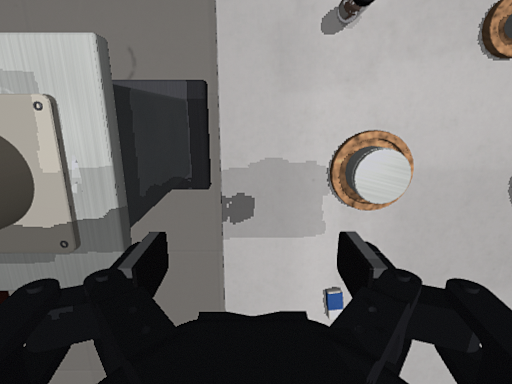

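```bash
python3 - <<'E'
from h import *
t=pickle.load(open("top0.pkl","rb"))
for n,u,v,z,st in(("s",288.5,152,.035,(.5939,.1626)),("m",588,123.5,.037,(.6228,-.1953)),("l",725,256,.039,(.4588,-.3454)),("xl",423,262.5,.041,(.459,.0079))):
    p=onplane(t,(u+.5)/2.8-.5+110,(v+.5)/2.8-.5+120,z);print(n,p.round(4),"off mm",((p[:2]-st)*1e3).round(1))
E
python3 -c "
from workcell import bot
print(bot.job_done())"
```

```text
s [0.5953 0.163  0.035 ] off mm [1.4 0.4]
m [ 0.6218 -0.1936  0.037 ] off mm [-1.   1.7]
l [ 0.4585 -0.3442  0.039 ] off mm [-0.3  1.2]
xl [0.459  0.0081 0.041 ] off mm [-0.   0.2]
the job is handed in; nothing more can be done
None
```

I took the stack apart from the top down and stood each tin upright in the stand of its size: S, M, L, then XL. I handed the job in at about 37 s, with the arm clear of everything.

**Final checks:**
- In the last pictures, all four tins are upright and sit within 2 mm of their stand centres. The recesses allow 8 mm.
- The petri dish, the vial and the green and orange look-alike tins look unmoved, compared by eye with the first pictures.
- The largest contact force reported was about 5 N, when tin_m touched the floor of its recess and when tin_l was gripped.

**What disagreed:**
- The side and wrist pictures put the fingertips about 26–40 mm behind the reported TCP, more than the description allows. I set the grip heights from the pictures, so the reported TCP z went below zero at the stands.
- The top and side cameras differed by about 3 mm. I used the wrist view for the final corrections.
- The reported grip width read 1–2 mm below each tin's true diameter.

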